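# Fetch the shower cap case from behind the mug and swab pot

## Robot

A 6-joint arm with a two-finger parallel gripper is mounted at the origin on the work surface. World frame = base frame: x ahead of the robot, y to its left, z up, the work surface at z = 0. Lengths are in m, angles in degrees, forces in N, time in s.
With the tool pointing down it reaches from about 0.35 to 0.875 m from the base axis. Payload 4.2 kg.
Tool frame: the origin (TCP) lies midway between the tips of the shut fingers; the grasp point (between the pads) lies 19 mm behind it; z points along the fingers, y is the direction in which the jaws open and shut (so a half turn about z gives the same grasp; the last joint's range is limited). The gripper opens to 87 mm and grips with 3 to 60 N. Pads are 19 mm wide; open, the fingers measure 117 mm over their backs; the gripper's body (75 mm by 190 mm) begins 51 mm behind the grasp point.
Start: joints at [79.446, 22.042, 0.453, 0, -68.411, -14.817], TCP at [0.268, 0.565, 0.223] pointing down, gripper open.
Joint ranges: [-179.83, 179.83], [-69.29, 118.12], [-61.27, 80.66], [-181.25, 117.63], [-171.15, -9.14], [-177.46, 177.46]. Speed limits (degrees/s): [159.86, 159.86, 180, 180, 180, 180].

## Interface

Orientations are given as a 3x3 rotation matrix whose columns are the frame's x, y, z axes.
In Python, from station import sense, capture, finish_job gives the robot as it stands. The module is installed in compiled form; this text tells all that it offers.
- The arm moves only by the shell command python3 -m jog 'ROWS' [OPENING]. ROWS is JSON, a list of rows, each a list of 6 numbers: the shift along the tool's x, y, z in cm, then the turn, a rotation vector about the tool's x, y, z in degrees. In form: [[dx, dy, dz, wx, wy, wz], ...]. A call has exactly 5 rows; each row shifts and turns the commanded pose from where the row before left it, along the tool's axes as they then stand; what a row does not reach is not made up. A row lasts 1/12 s, in which the tool goes at most 41.7 mm and 7.16 degrees, less where a joint would pass 70% of its speed; a pose out of reach is approached as far as the arm can. A call is refused whole if a number of a shift passes 4.17 or a number of a turn 7.16, either way. A call with a gripper value outside its range is refused whole. OPENING is the finger opening in cm, from 0 to 8.7, set as the call begins (- or left out, the last holds). The fingers move at their own pace and stop on an object; the grip force is fixed at half the most. Time passes only in rows, so rows that do not move let the fingers close, or fill a call up. It gives the time, the measured TCP pose, the force and the opening at its end, in the units of the state.
- sense(): the state, without advancing time (a new reading comes with each control period).
- capture(name): name is "side" or "top" or "wrist"; returns a dict with "frame" (384x512x3 uint8, red, green, blue), "fx", "fy", "cx", "cy" (pixels), "world_to_cam" (4x4, takes a point from world to camera coordinates). Camera axes: x right, y up, looking along -z (the intrinsics and any distortion apply to the point x, -y, -z); pixel columns grow to the right and rows downward; lengths in m; the calibration is good to about 2 mm. A picture is of the moment at which its call begins. There is no depth.
- finish_job(): hands the job in, once; it reports no verdict.
The state is a dict: "time_s": time; "joints": joint angles; "joint_velocities": joint speeds; "effort": joint torques, N m; "tcp_pos": TCP position; "ee_rot": TCP orientation; "wrist_force": force on the tool from outside, world axes, zero at the start; "moment": the same for the moment, N m; "gripper_width": opening from 0.0 (shut) to 1.0 (fully open).
Only numpy, scipy, OpenCV 4.12 (cv2) and the standard library are available. Lean on these libraries where they do the work, as an engineer would, in place of code of your own. Each camera call takes 0.05 s, during which the arm holds its last target.

## Task

Move the white mug and the clear swab pot out of the way so that both stand upright in the grey side tray; then lift the pink shower cap case straight up out of the clip rail, from between its neighbours, and stand it in the orange pocket. Only after that put the mug back on the round red coaster and the swab pot back on the square blue coaster, each standing upright wholly on its coaster, and leave the blue and the green case in the rail.

Things in the scene. Friction and masses are not known exactly. Their poses are not given: they have to be found in the camera images.
- mug_mid (a point): White ceramic mug, 90 mm tall, 62 mm outer diameter from 24 mm up to the rim, foot 52 mm across, about 0.2 kg. Point: on its axis, 45 mm above the underside. Own +y points to the handle (out to 57 mm from the axis, 22 to 76 mm high), at the start roughly away from the rail (within 0.35 rad). Grip the body from above along the rail's length, where about 25 mm is free on either side.
- pot_mid (a point): Clear round swab pot, 100 mm tall overall, 74 mm across the lid, foot 52 mm across, about 0.1 kg. The lid is fixed on, its top 74 mm above the underside; on it a brown wooden knob, 20 mm diameter, 26 mm tall (74 to 100 mm), by which to pick the pot up. Point: on the axis, 50 mm above the underside (the knob spans 24 to 50 mm above it).
- cap_case_mid (a point): Pink flat shower cap case, white trim line over its top, upright in one of the rail's three bays: 18 mm thick (own x), 64 mm wide (own y), 85 mm tall. Point: its centre, 42.5 mm above the underside. About 50 g, loose in its bay with 1.5 mm of play on every side; no spring force.
- comb_case_mid (a point): Blue comb case, same size and shape as the pink case, standing in another bay of the rail; to be left there. The point is its centre.
- soap_case_mid (a point): Green soap case, same size and shape as the pink case, standing in another bay of the rail; to be left there. The point is its centre.
- rail: White clip rail fixed on the shelf, 27 mm deep (its x), 219 mm long (its y). Bays at y = -70, 0 and 70 mm; cases stand 8 mm above the shelf. Steel clips before and behind each case and dividers between them reach 33 mm above the shelf (rolled tips 35), so a case is free after rising 25 mm. Origin: centre of the underside; -x looks towards the mug, pot and robot.
- mug_coaster: Round red coaster, 76 mm in diameter, 4 mm thick, fixed on the shelf 54 mm in front of the rail's centre line and 48 mm to one side; the mug's place. Origin: centre of its underside, on the shelf surface.
- pot_coaster: Square blue ceramic coaster, 76 mm by 76 mm, 4 mm thick, fixed on the shelf 54 mm in front of the rail's centre line and 48 mm to the other side; the swab pot's place. Origin: centre of its underside, on the shelf surface.
- tray: Grey shallow side tray fixed on the shelf, 250 mm (its x) by 140 mm (its y), rim 14 mm tall, walls 5 mm thick, inner floor 5 mm above the shelf. Origin: centre of the underside. Empty at the start, room for the mug and the pot one behind the other along its x (for example 55 mm either side of the centre).
- pocket: Orange open-topped pocket fixed on the shelf, inside 34 mm (its x) by 84 mm (its y), walls 4 mm thick and 45 mm tall, inner floor 4 mm above the shelf, on a thin orange foot plate 90 by 130 mm. The pink case stands in it upright with its 64 mm width along the pocket's y. Origin: centre of the underside.
Not all that is in view belongs to the job. Leave any purple or turquoise look-alike of the part that bears mug_mid alone. What is shaped like the rail but black is not meant.

How it is judged (in metres and radians):
On the way, in this order (a step that is already met when the one before it is completed fails the run):
1. mug and swab pot both stand upright and released in the side tray, the pink case still in the rail (x of mug_mid in the frame of tray between -0.098 and 0.098 m and y of mug_mid in the frame of tray between -0.043 and 0.043 m and z of mug_mid in the frame of tray between 0.044 and 0.056 m and angle between each of mug_mid, pot_mid's own z axis and vertical below 0.12 rad and x of pot_mid in the frame of tray between -0.098 and 0.098 m and y of pot_mid in the frame of tray between -0.043 and 0.043 m and z of pot_mid in the frame of tray between 0.049 and 0.061 m and contact force between the fingers and mug below 0.3 N and contact force between the fingers and pot below 0.3 N and distance of cap_case_mid from where it was at the start of the episode below 0.012 m), for 0.2 s.
2. the pink case is lifted straight up clear of the clips, mug and pot still in the tray (x of mug_mid in the frame of tray between -0.098 and 0.098 m and y of mug_mid in the frame of tray between -0.043 and 0.043 m and z of mug_mid in the frame of tray between 0.044 and 0.056 m and angle between each of mug_mid, pot_mid's own z axis and vertical below 0.12 rad and x of pot_mid in the frame of tray between -0.098 and 0.098 m and y of pot_mid in the frame of tray between -0.043 and 0.043 m and z of pot_mid in the frame of tray between 0.049 and 0.061 m and z of cap_case_mid in the frame of rail above 0.0775 m and x of cap_case_mid in the frame of rail between -0.02 and 0.02 m and y of cap_case_mid in the frame of rail between -0.09 and 0.09 m and angle between cap_case_mid's own z axis and vertical below 0.3 rad), for 0.02 s.
3. the pink case stands in the orange pocket, released, mug and pot still in the tray (x of mug_mid in the frame of tray between -0.098 and 0.098 m and y of mug_mid in the frame of tray between -0.043 and 0.043 m and z of mug_mid in the frame of tray between 0.044 and 0.056 m and angle between each of mug_mid, pot_mid's own z axis and vertical below 0.12 rad and x of pot_mid in the frame of tray between -0.098 and 0.098 m and y of pot_mid in the frame of tray between -0.043 and 0.043 m and z of pot_mid in the frame of tray between 0.049 and 0.061 m and x of cap_case_mid in the frame of pocket between -0.016 and 0.016 m and y of cap_case_mid in the frame of pocket between -0.02 and 0.02 m and z of cap_case_mid in the frame of pocket between 0.035 and 0.054 m and angle between cap_case_mid's own z axis and vertical below 0.35 rad and contact force between the fingers and cap_case below 0.3 N), for 0.2 s.
At the end, for the whole second after the job is handed in: Mug upright on the red coaster, swab pot upright on the blue one (within 13 mm of its centre, tilt under 0.12 rad), pink case standing on the floor of the orange pocket (tilt under 0.35 rad), blue and green cases within 12 mm of their start, all released and at rest (horizontal distance between mug_mid and mug_coaster below 0.013 m and height (world z) of mug_mid between 0.043 and 0.055 m and angle between each of mug_mid, pot_mid's own z axis and vertical below 0.12 rad and horizontal distance between pot_mid and pot_coaster below 0.013 m and height (world z) of pot_mid between 0.048 and 0.06 m and x of cap_case_mid in the frame of pocket between -0.016 and 0.016 m and y of cap_case_mid in the frame of pocket between -0.02 and 0.02 m and z of cap_case_mid in the frame of pocket between 0.035 and 0.054 m and angle between cap_case_mid's own z axis and vertical below 0.35 rad and distance of each of comb_case_mid, soap_case_mid from where it was at the start of the episode below 0.012 m and contact force between the fingers and mug below 0.3 N and contact force between the fingers and pot below 0.3 N and contact force between the fingers and cap_case below 0.3 N and linear speed of each of mug, pot, cap_case below 0.03 m/s); the robot touches nothing.
It fails at once if the mug or the pot is tipped over (more than 0.6 rad) (angle between any of mug_mid, pot_mid's own z axis and vertical above 0.6 rad).
It fails at once if the pink case is tilted by more than 0.3 rad while still between the clips (z of cap_case_mid in the frame of rail below 0.0755 m and x of cap_case_mid in the frame of rail between -0.03 and 0.03 m and y of cap_case_mid in the frame of rail between -0.11 and 0.11 m and angle between cap_case_mid's own z axis and vertical above 0.3 rad).
It fails at once if the blue or the green case is taken out of the rail (moved more than 25 mm) (distance of any of comb_case_mid, soap_case_mid from where it was at the start of the episode above 0.025 m).
It also fails if it takes over 136 s, if anything falls off the work surface, if the arm or the gripper's body presses on something with over 40 N, if the wrist force passes 120 N, or if a joint passes its speed limit or range.

## Working session

There is one attempt and no reset: what is moved stays moved. The work goes in short steps, Python scripts to look and compute and a shell command to move; the robot and the scene stay as the last step left them, time stands still between calls to the robot, and variables do not carry over. Pictures are saved under pics/ and viewed, and the job is handed in when it is done.

```bash
mkdir -p pics; ls
python3 - <<'E'
from station import sense,capture
import cv2,json,numpy as np
s=sense();print(s['time_s'],s['tcp_pos'],np.round(s['ee_rot'],3),s['gripper_width'])
for n in ['side','top','wrist']:
    c=capture(n);cv2.imwrite(f'pics/a_{n}.png',c['frame'][:,:,::-1]);print(n,{k:v for k,v in c.items() if k not in('frame','world_to_cam')},np.round(c['world_to_cam'],3).tolist())
E
```

```text
pics
0.0 [0.2675032  0.56418026 0.22144625] [[ 0.903 -0.429 -0.001]
 [-0.429 -0.903 -0.002]
 [ 0.     0.002 -1.   ]] 1.0007135286953146
side {'fx': 349.28296315905413, 'fy': 349.28296315905413, 'cx': 257.13130497251524, 'cy': 195.34693732299502} [[0.782, -0.624, -0.01, -0.319], [0.353, 0.429, 0.832, -0.217], [-0.514, -0.654, 0.555, -0.648], [0.0, 0.0, 0.0, 1.0]]
top {'fx': 349.39529967581336, 'fy': 349.39529967581336, 'cx': 252.80728243751733, 'cy': 186.68329003478345} [[0.017, -1.0, 0.009, -0.004], [0.996, 0.018, 0.083, -0.43], [-0.083, 0.008, 0.997, -1.029], [0.0, 0.0, 0.0, 1.0]]
wrist {'fx': 307.94389727628453, 'fy': 307.94389727628453, 'cx': 259.8705258927511, 'cy': 193.93796731278937} [[-0.428, -0.904, 0.002, 0.624], [0.864, -0.41, -0.293, 0.035], [0.265, -0.124, 0.956, -0.391], [0.0, 0.0, 0.0, 1.0]]
```

View pics/a_side.png

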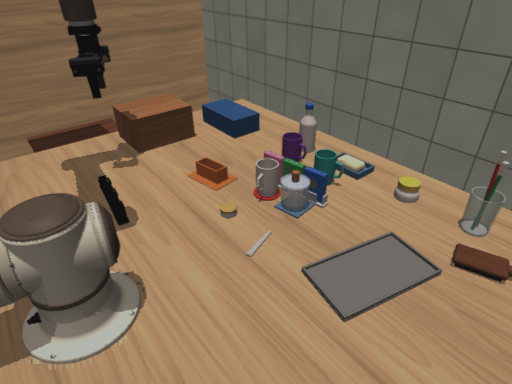

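View pics/a_top.png

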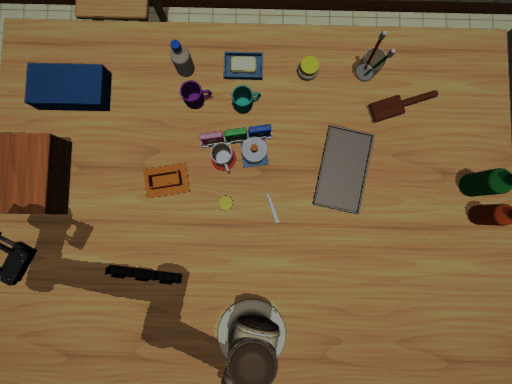

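View pics/a_wrist.png

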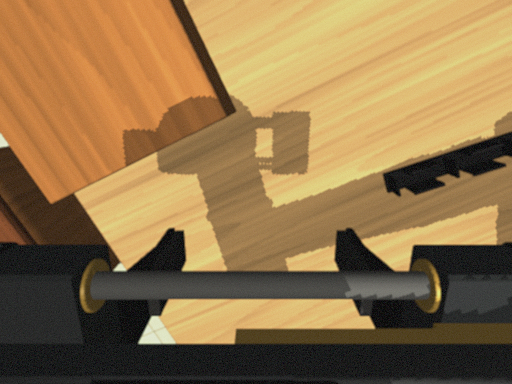

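```bash
cat > h.py <<'E'
import numpy as np,cv2
from station import sense,capture
def ray(c,u,v):
    T=np.array(c['world_to_cam']);R=T[:3,:3];o=-R.T@T[:3,3]
    return o,R.T@np.array([(u-c['cx'])/c['fx'],-(v-c['cy'])/c['fy'],-1])
def onz(c,u,v,z):
    o,d=ray(c,u,v);return (o+d*(z-o[2])/d[2])
def proj(c,p):
    T=np.array(c['world_to_cam']);q=T[:3,:3]@np.array(p)+T[:3,3];return c['cx']-c['fx']*q[0]/q[2],c['cy']+c['fy']*q[1]/q[2]
def crop(c,u0,v0,u1,v1,k,name):
    cv2.imwrite('pics/'+name+'.png',cv2.resize(c['frame'][v0:v1,u0:u1,::-1],None,fx=k,fy=k,interpolation=cv2.INTER_NEAREST))
E
python3 - <<'E'
from h import *
c=capture('top');crop(c,130,75,290,205,5,'b_top')
np.savez('pics/top0.npz',**c)
c=capture('side');crop(c,180,120,340,230,5,'b_side')
np.savez('pics/side0.npz',**c)
E
```

```text
(no output)
```

View pics/b_top.png

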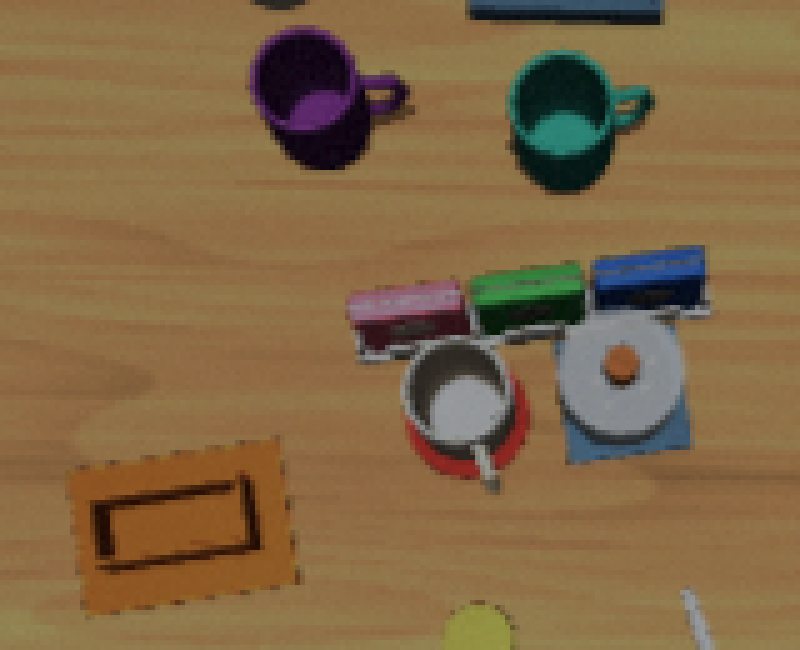

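View pics/b_side.png

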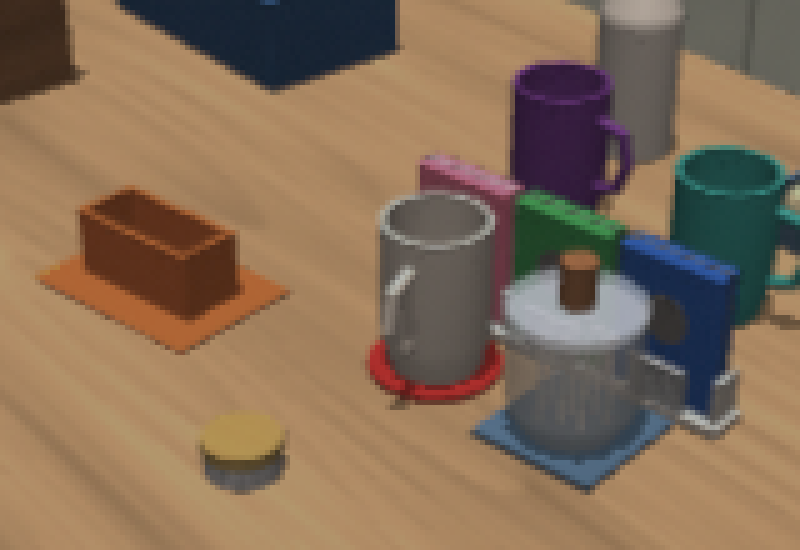

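The mug meant is the white one at top pixel (221,154) on the red coaster. The purple mug (192,92) and the turquoise mug (243,97) are look-alikes. The black rail-like thing at (145,274) is also not meant. The pink case is the left bay at (211,138), the green case is at (235,134), the blue case is at (260,130), and the pot is at (254,150).

```bash
cat > m1.py <<'E'
from h import *
T=dict(np.load('pics/top0.npz'));S=dict(np.load('pics/side0.npz'))
def hsv(c):return cv2.cvtColor(c['frame'],cv2.COLOR_RGB2HSV)
def mask(c,lo,hi,box):
    m=cv2.inRange(hsv(c),np.array(lo),np.array(hi));b=np.zeros_like(m);u0,v0,u1,v1=box;b[v0:v1,u0:u1]=255;return m&b
def big(m):
    cs,_=cv2.findContours(m,cv2.RETR_EXTERNAL,cv2.CHAIN_APPROX_NONE);return max(cs,key=cv2.contourArea)
def rect(c,cnt,z):
    P=np.array([onz(c,u,v,z)[:2] for u,v in cnt.reshape(-1,2)],np.float32)
    return cv2.minAreaRect(P)
H=hsv(T)
for n,p in dict(pink=(211,134),pinkfront=(211,142),green=(235,131),blue=(260,128),red=(232,165),bluec=(266,164),knob=(254,148),lid=(246,155),tray=(343,170),orange=(150,175),wood=(180,150),mugwall=(213,160),mugin=(223,156)).items(): print(n,H[p[1],p[0]],T['frame'][p[1],p[0]])
H=hsv(S)
for n,p in dict(pink=(276,156),green=(296,163),blue=(318,172),red=(260,195),bluec=(285,207),knob=(296,178),tray=(370,270),orange=(195,175),wall=(205,175),wood=(180,220)).items(): print('S',n,H[p[1],p[0]],S['frame'][p[1],p[0]])
E
python3 m1.py
```

```text
pink [164  38 146] [146 124 136]
pinkfront [  2 103  42] [42 26 25]
green [ 56  74 100] [ 75 100  71]
blue [108 118 123] [ 66  88 123]
red [  2 194 141] [141  40  34]
bluec [101  46  77] [63 72 77]
knob [ 12 169 139] [139  83  47]
lid [108  18 142] [132 136 142]
tray [ 14  36 105] [105  97  90]
orange [ 12 214  68] [68 34 11]
wood [ 15 134 146] [146 107  69]
mugwall [  3  59 125] [125  99  96]
mugin [102   8 155] [150 153 155]
S pink [169  97 176] [176 109 134]
S green [ 64 108 134] [ 77 134  85]
S blue [109 171 157] [ 52  89 157]
S red [  2 135 100] [100  51  47]
S bluec [104  74  76] [54 66 76]
S knob [ 12 133  71] [71 49 34]
S tray [ 15  18 112] [112 108 104]
S orange [ 12 178 175] [175 100  53]
S wall [ 10 182  91] [91 48 26]
S wood [ 16 109 173] [173 138  99]
```

```bash
cat > m2.py <<'E'
from m1 import *
np.set_printoptions(precision=4,suppress=True)
print('----')
def show(n,r): print(n,np.round(r[0],4),np.round(r[1],4),round(r[2],1))
k=np.ones((3,3),np.uint8)
m=mask(T,(5,180,30),(18,255,255),(135,155,195,205));m=cv2.morphologyEx(m,cv2.MORPH_CLOSE,np.ones((7,7)));show('footplate 90x130',rect(T,big(m),.002))
m=mask(T,(0,0,20),(179,75,255),(300,115,385,225));show('tray 250x140',rect(T,big(m),.014))
m2=mask(S,(0,0,20),(179,75,255),(290,225,450,315));show('S tray',rect(S,big(m2),.010))
m=mask(T,(0,0,0),(25,255,125),(140,165,190,195))
# knob
m=mask(T,(5,110,50),(18,255,255),(244,140,264,158));M=cv2.moments(big(m));u,v=M['m10']/M['m00'],M['m01']/M['m00'];print('knob px',u,v,'at z=.104',onz(T,u,v,.104)[:2],cv2.contourArea(big(m)))
# cases
for n,lo,hi,box in [('pink',(140,15,90),(179,255,255),(195,125,227,150)),('green',(40,50,75),(75,255,255),(222,122,250,145)),('blue',(100,90,90),(125,255,255),(246,120,275,140))]:
    m=mask(T,lo,hi,box);m=cv2.morphologyEx(m,cv2.MORPH_CLOSE,k);show(n,rect(T,big(m),.093)); print(cv2.boundingRect(big(m)))
# red
m=mask(T,(0,150,60),(8,255,255),(205,140,240,175));h=cv2.convexHull(big(m)).reshape(-1,2);P=np.array([onz(T,u,v,.004)[:2] for u,v in h],np.float32);print('red',cv2.minEnclosingCircle(P))
m=mask(T,(95,30,50),(115,255,110),(236,138,272,170));h=big(m);show('bluecoaster',rect(T,h,.004))
def pts(s,c,l,z):
    for u,v in l: print(s,(u,v),onz(c,u,v,z)[:2])
E
python3 m2.py | sed -n '/----/,$p'
python3 - <<'E'
from m1 import *
crop(T,195,115,285,175,8,'c_top'); crop(S,255,140,335,215,8,'c_side')
E
```

```text
----
footplate 90x130 [0.4467 0.2673] [0.0884 0.1282] 10.1
tray 250x140 [ 0.4902 -0.2698] [0.1393 0.2488] 78.4
S tray [ 0.4903 -0.2717] [0.1467 0.2582] 78.6
knob px 253.82758620689654 147.19540229885055 at z=.104 [0.5331 0.0035] 29.0
pink [0.5679 0.1259] [0.0164 0.0606] 8.9
(200, 131, 22, 9)
green [0.5793 0.0579] [0.0166 0.0629] 9.4
(224, 128, 23, 8)
blue [ 0.5903 -0.0117] [0.0161 0.0611] 8.8
(249, 124, 22, 9)
red ((0.4988866448402405, 0.11111734062433243), 0.026495492085814476)
bluecoaster [ 0.5094 -0.0019] [0.0238 0.0734] 3.8
pink [164  38 146] [146 124 136]
pinkfront [  2 103  42] [42 26 25]
green [ 56  74 100] [ 75 100  71]
blue [108 118 123] [ 66  88 123]
red [  2 194 141] [141  40  34]
bluec [101  46  77] [63 72 77]
knob [ 12 169 139] [139  83  47]
lid [108  18 142] [132 136 142]
tray [ 14  36 105] [105  97  90]
orange [ 12 214  68] [68 34 11]
wood [ 15 134 146] [146 107  69]
mugwall [  3  59 125] [125  99  96]
mugin [102   8 155] [150 153 155]
S pink [169  97 176] [176 109 134]
S green [ 64 108 134] [ 77 134  85]
S blue [109 171 157] [ 52  89 157]
S red [  2 135 100] [100  51  47]
S bluec [104  74  76] [54 66 76]
S knob [ 12 133  71] [71 49 34]
S tray [ 15  18 112] [112 108 104]
S orange [ 12 178 175] [175 100  53]
S wall [ 10 182  91] [91 48 26]
S wood [ 16 109 173] [173 138  99]
```

View pics/c_top.png

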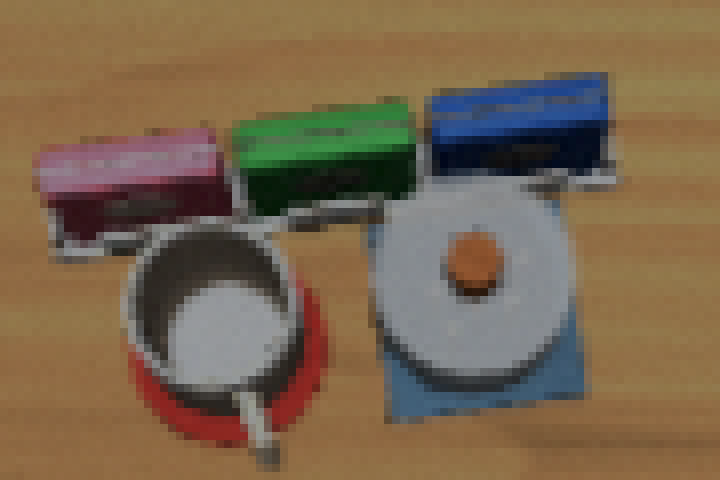

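View pics/c_side.png

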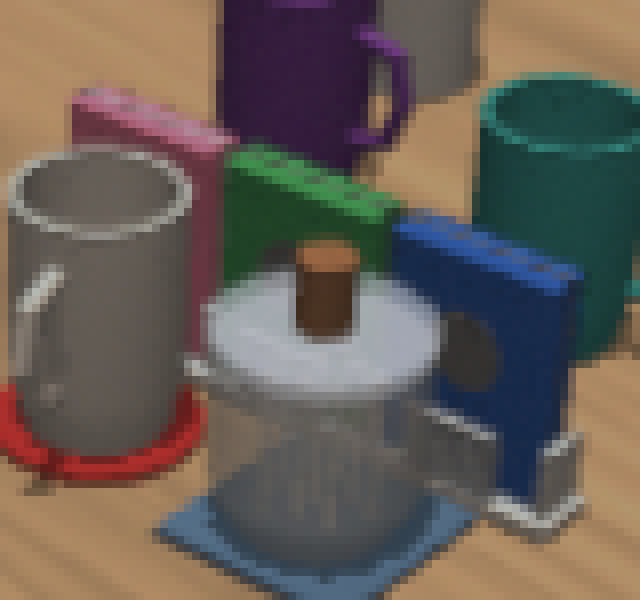

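```bash
cat >> h.py <<'E'
def go(x,y,z,yaw=None):
    """remaining shift (tool axes, cm) and turn to a target, tool kept down"""
    s=sense();R=np.array(s['ee_rot']);p=np.array(s['tcp_pos'])
    cy=np.degrees(np.arctan2(R[1,0],R[0,0]));
    if yaw is not None:
        d=(yaw-cy+180)%360-180; print('turn wz',round(-d,2)); 
    print('t',round(s['time_s'],2),'tcp',np.round(p,4),'yaw',round(cy,2),'tilt',np.round(R[:2,2],4),'F',np.round(s['wrist_force'],2),'w',round(s['gripper_width'],3),'j',np.round(s['joints'],1))
    d=np.array([x,y,z])-p;print('shift cm now-axes',np.round(R.T@d*100,2))
    if yaw is not None:
        a=np.radians(yaw);Rt=np.array([[np.cos(a),np.sin(a),0],[np.sin(a),-np.cos(a),0],[0,0,-1]]);print('shift cm target-axes',np.round(Rt.T@d*100,2))
E
python3 - <<'E'
from m2 import *
print('=====')
pts('redcentre',T,[(223.6,158.4)],.004)
pts('bluecoaster corners bl br tl',T,[(243.5,167.4),(267.8,164.3),(241,143.5)],.004)
pts('mug rim c',T,[(221.6,152.7)],.094)
pts('lid c',T,[(254,150.2)],.078)
pts('S mug rim c',S,[(255+100/8,140+192/8)],.094)
pts('S knob top',S,[(255+328/8,140+257/8)],.104)
pts('S pink top corners',S,[(255+75/8,140+98/8),(255+232/8,140+148/8)],.093)
pts('S red left/right/bottom',S,[(254.3,192.5),(280.7,191)],.004)
go(.533,.0035,.2,9.25)
E
```

```text
pink [164  38 146] [146 124 136]
pinkfront [  2 103  42] [42 26 25]
green [ 56  74 100] [ 75 100  71]
blue [108 118 123] [ 66  88 123]
red [  2 194 141] [141  40  34]
bluec [101  46  77] [63 72 77]
knob [ 12 169 139] [139  83  47]
lid [108  18 142] [132 136 142]
tray [ 14  36 105] [105  97  90]
orange [ 12 214  68] [68 34 11]
wood [ 15 134 146] [146 107  69]
mugwall [  3  59 125] [125  99  96]
mugin [102   8 155] [150 153 155]
S pink [169  97 176] [176 109 134]
S green [ 64 108 134] [ 77 134  85]
S blue [109 171 157] [ 52  89 157]
S red [  2 135 100] [100  51  47]
S bluec [104  74  76] [54 66 76]
S knob [ 12 133  71] [71 49 34]
S tray [ 15  18 112] [112 108 104]
S orange [ 12 178 175] [175 100  53]
S wall [ 10 182  91] [91 48 26]
S wood [ 16 109 173] [173 138  99]
----
footplate 90x130 [0.4467 0.2673] [0.0884 0.1282] 10.1
tray 250x140 [ 0.4902 -0.2698] [0.1393 0.2488] 78.4
S tray [ 0.4903 -0.2717] [0.1467 0.2582] 78.6
knob px 253.82758620689654 147.19540229885055 at z=.104 [0.5331 0.0035] 29.0
pink [0.5679 0.1259] [0.0164 0.0606] 8.9
(200, 131, 22, 9)
green [0.5793 0.0579] [0.0166 0.
[... 341 characters left out ...]
 tl (267.8, 164.3) [ 0.5008 -0.0409]
bluecoaster corners bl br tl (241, 143.5) [0.5636 0.0422]
mug rim c (221.6, 152.7) [0.5177 0.0934]
lid c (254, 150.2) [0.5295 0.0027]
S mug rim c (267.5, 164.0) [0.5174 0.0917]
S knob top (296.0, 172.125) [0.533  0.0006]
S pink top corners (264.375, 152.25) [0.5559 0.1513]
S pink top corners (284.0, 158.5) [0.573  0.0883]
S red left/right/bottom (254.3, 192.5) [0.4895 0.1147]
S red left/right/bottom (280.7, 191) [0.5513 0.0738]
turn wz -34.62
t 0.25 tcp [0.2676 0.5645 0.2221] yaw -25.37 tilt [-0.0003 -0.0009] F [-0.91  0.78  0.12] w 0.996 j [ 79.4  22.1   0.4  -0.  -68.4 -14.8]
shift cm now-axes [48.01 39.32  2.25]
shift cm target-axes [17.17 59.64  2.21]
```

```bash
python3 -m jog '[[0,0,0,0,0,-6.92],[0,0,0,0,0,-6.92],[0,0,0,0,0,-6.92],[0,0,0,0,0,-6.92],[0,0,0,0,0,-6.94]]' 5.0
python3 -m jog '[[1.1,4,0,0,0,0],[1.1,4,0,0,0,0],[1.1,4,0,0,0,0],[1.1,4,0,0,0,0],[1.1,4,0,0,0,0]]'
python3 -m jog '[[1.1,4,0,0,0,0],[1.1,4,0,0,0,0],[1.1,4,0,0,0,0],[1.1,4,0,0,0,0],[1.1,4,0,0,0,0]]'
python3 -c "
from h import *
go(.5325,.002,.18,9.25)"
```

```text
time_s: 0.67
tcp_pos: [0.2677, 0.5646, 0.2223]
ee_rot: [[0.986, 0.167, -0.0], [0.167, -0.986, -0.0], [-0.0, 0.0, -1.0]]
wrist_force: [0.6, -0.5, 0.9]
gripper_width: 0.703
time_s: 1.08
tcp_pos: [0.3545, 0.3743, 0.2225]
ee_rot: [[0.987, 0.161, 0.0], [0.161, -0.987, -0.0], [0.0, 0.0, -1.0]]
wrist_force: [1.0, -0.2, 0.4]
gripper_width: 0.577
time_s: 1.5
tcp_pos: [0.4409, 0.1857, 0.2228]
ee_rot: [[0.987, 0.161, 0.0], [0.161, -0.987, 0.0], [0.001, -0.0, -1.0]]
wrist_force: [1.1, 0.0, 0.0]
gripper_width: 0.571
turn wz 0.03
t 1.5 tcp [0.4409 0.1857 0.2228] yaw 9.28 tilt [0.0005 0.0005] F [1.09 0.03 0.04] w 0.571 j [ 42.3   7.6 -19.4  -0.  -63.   56.9]
shift cm now-axes [ 6.08 19.61  4.28]
shift cm target-axes [ 6.09 19.6   4.28]
```

```bash
python3 -m jog '[[1.2,3.9,0.8,0,0,0],[1.2,3.9,0.8,0,0,0],[1.2,3.9,0.8,0,0,0],[1.2,3.9,0.8,0,0,0],[1.2,3.9,0.8,0,0,0]]'
python3 -m jog '[[0,0,0,0,0,0],[0,0,0,0,0,0],[0,0,0,0,0,0],[0,0,0,0,0,0],[0,0,0,0,0,0]]'
python3 -c "
from h import *
go(.5325,.002,.083,9.25)
c=capture('wrist');cv2.imwrite('pics/d_wrist.png',c['frame'][:,:,::-1])
print('knob exp',proj(c,(.5325,.002,.104)),'mug',proj(c,(.5175,.0925,.094)))
"
```

```text
time_s: 1.92
tcp_pos: [0.5317, 0.0028, 0.1824]
ee_rot: [[0.987, 0.161, 0.0], [0.161, -0.987, 0.0], [0.001, -0.0, -1.0]]
wrist_force: [1.6, 0.7, 0.2]
gripper_width: 0.576
time_s: 2.33
tcp_pos: [0.531, 0.006, 0.1831]
ee_rot: [[0.987, 0.163, 0.001], [0.163, -0.987, 0.0], [0.001, -0.0, -1.0]]
wrist_force: [0.3, 0.3, -0.4]
gripper_width: 0.573
turn wz 0.12
t 2.33 tcp [0.531  0.006  0.1831] yaw 9.37 tilt [0.0009 0.0004] F [ 0.32  0.32 -0.39] w 0.573 j [ 18.2  14.8 -16.2  -0.  -59.   81.2]
shift cm now-axes [ 0.07  0.42 10.01]
shift cm target-axes [ 0.08  0.42 10.01]
knob exp (np.float64(264.7098609932118), np.float64(200.67409627889867)) mug (np.float64(157.2836971820041), np.float64(197.04544171747682))
```

View pics/d_wrist.png

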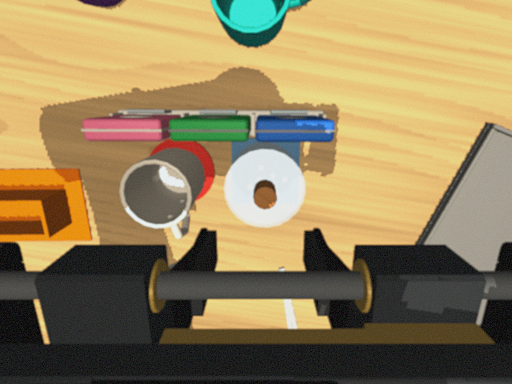

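```bash
python3 -c "
from h import *
c=capture('wrist');crop(c,110,140,320,250,3,'e_wrist')
h=cv2.cvtColor(c['frame'],cv2.COLOR_RGB2HSV);m=cv2.inRange(h,(3,110,30),(18,255,255))
b=np.zeros_like(m);b[170:220,245:285]=255;m&=b
ys,xs=np.where(m);print(xs.min(),xs.max(),ys.min(),ys.max(),xs.mean(),ys.mean())
"
```

```text
254 275 181 208 264.6439232409382 194.64605543710022
```

View pics/e_wrist.png

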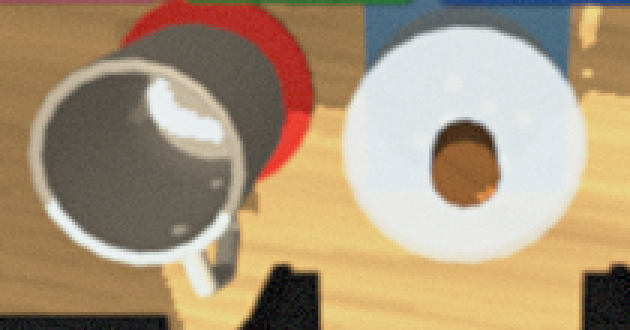

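```bash
python3 -c "
from h import *
c=capture('wrist')
print(onz(c,265.0,197.6,.104),onz(c,155.2,193.8,.094))
for u,v in [(83,120),(163,119),(169,118),(250,117),(256,118),(334,119)]: print(onz(c,u,v,.093))
go(.5325,.002,.083,9.25)
"
```

```text
[0.53518996 0.00216423 0.104     ] [0.52015038 0.09439113 0.094     ]
[0.57209134 0.15553336 0.093     ]
[0.58328599 0.0926374  0.093     ]
[0.58484187 0.08798104 0.093     ]
[0.59613396 0.02447873 0.093     ]
[0.5961496  0.01964692 0.093     ]
[ 0.60553194 -0.04179788  0.093     ]
turn wz 0.11
t 2.48 tcp [0.5311 0.0059 0.183 ] yaw 9.36 tilt [0.0008 0.0003] F [ 0.43 -0.01  1.03] w 0.578 j [ 18.1  14.8 -16.2  -0.  -59.   81.2]
shift cm now-axes [ 0.07  0.41 10.  ]
shift cm target-axes [ 0.08  0.4  10.  ]
```

```bash
python3 -m jog '[[0.2,0.4,1,0,0,0],[0,0,2,0,0,0],[0,0,2,0,0,0],[0,0,2,0,0,0],[0,0,1.5,0,0,0]]'
python3 -m jog '[[0,0,1,0,0,0],[0,0,0.4,0,0,0],[0,0,0,0,0,0],[0,0,0,0,0,0],[0,0,0,0,0,0]]'
python3 -c "
from h import *
go(.534,.002,.083,9.25)
"
```

```text
time_s: 2.9
tcp_pos: [0.5328, 0.0011, 0.0953]
ee_rot: [[0.987, 0.161, -0.002], [0.161, -0.987, -0.0], [-0.002, -0.0, -1.0]]
wrist_force: [-0.1, 0.2, -0.1]
gripper_width: 0.576
time_s: 3.32
tcp_pos: [0.5346, 0.0013, 0.0845]
ee_rot: [[0.987, 0.161, 0.002], [0.161, -0.987, 0.0], [0.002, -0.0, -1.0]]
wrist_force: [0.3, 0.8, 0.1]
gripper_width: 0.577
turn wz 0.02
t 3.32 tcp [0.5346 0.0013 0.0845] yaw 9.27 tilt [0.0021 0.0004] F [0.26 0.77 0.08] w 0.577 j [ 17.5  21.6 -22.8   0.  -45.5  81.7]
shift cm now-axes [-0.05 -0.07  0.15]
shift cm target-axes [-0.05 -0.07  0.15]
```

Close on the knob and lift slightly.

```bash
python3 -m jog '[[0,0,0,0,0,0],[0,0,0,0,0,0],[0,0,0,0,0,0],[0,0,0,0,0,0],[0,0,0,0,0,0]]' 0
python3 -m jog '[[0,0,0,0,0,0],[0,0,0,0,0,0],[0,0,0,0,0,0],[0,0,0,0,0,0],[0,0,0,0,0,0]]'
python3 -m jog '[[0,0,-0.5,0,0,0],[0,0,-1,0,0,0],[0,0,-1.5,0,0,0],[0,0,-2,0,0,0],[0,0,-2,0,0,0]]'
python3 -c "
from h import *
go(.544,-.281,.155,9.25)
c=capture('side');crop(c,180,100,380,250,4,'f_side')
"
```

```text
time_s: 3.73
tcp_pos: [0.5339, 0.0012, 0.0838]
ee_rot: [[0.987, 0.161, 0.0], [0.161, -0.987, 0.0], [0.0, -0.0, -1.0]]
wrist_force: [-0.0, -0.1, 0.7]
gripper_width: 0.28
time_s: 4.15
tcp_pos: [0.5339, 0.0012, 0.0836]
ee_rot: [[0.987, 0.161, 0.0], [0.161, -0.987, 0.0], [0.0, -0.0, -1.0]]
wrist_force: [-0.5, 0.3, 0.5]
gripper_width: 0.219
time_s: 4.57
tcp_pos: [0.5335, 0.001, 0.1547]
ee_rot: [[0.987, 0.161, -0.001], [0.161, -0.987, -0.0], [-0.001, 0.0, -1.0]]
wrist_force: [0.2, 0.1, -1.2]
gripper_width: 0.221
turn wz -0.0
t 4.57 tcp [0.5335 0.001  0.1547] yaw 9.25 tilt [-0.0007 -0.0003] F [ 0.21  0.07 -1.24] w 0.221 j [ 17.5  16.7 -18.    0.  -55.3  81.7]
shift cm now-axes [-3.49e+00  2.80e+01 -2.00e-02]
shift cm target-axes [-3.49 28.   -0.03]
```

View pics/f_side.png

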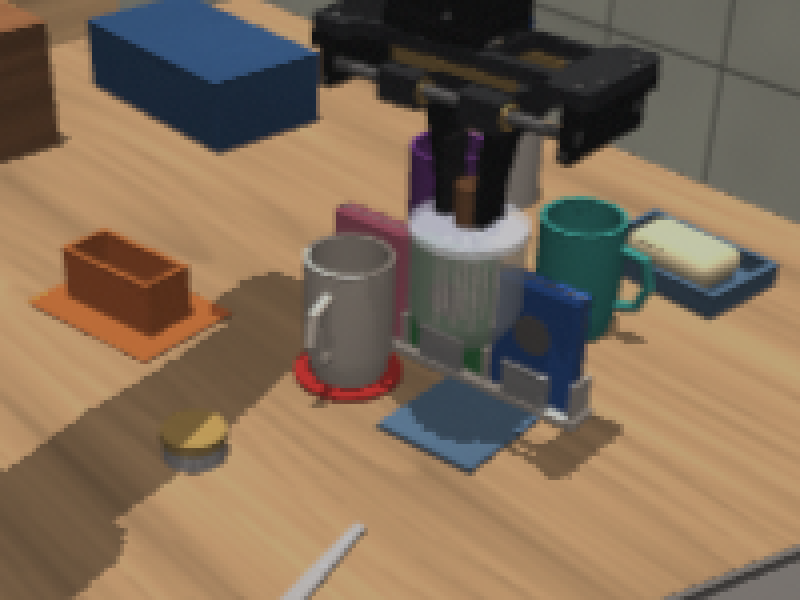

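```bash
python3 -m jog '[[-0.5,1,-0.5,0,0,0],[-0.5,2,-0.5,0,0,0],[-0.5,3,-0.5,0,0,0],[-0.5,3.5,0,0,0,0],[-0.5,3.5,0,0,0,0]]'
python3 -m jog '[[-0.5,3.5,0,0,0,0],[-0.5,3.5,0,0,0,0],[0,3.5,0,0,0,0],[0,2.5,0,0,0,0],[0,1.5,0,0,0,0]]'
python3 -m jog '[[0,0.5,1,0,0,0],[0,0,1,0,0,0],[0,0,1,0,0,0],[0,0,1,0,0,0],[0,0,0,0,0,0]]'
python3 -c "
from h import *
go(.544,-.281,.085,9.25)
"
```

```text
time_s: 5.03
tcp_pos: [0.5293, -0.1325, 0.1689]
ee_rot: [[0.987, 0.162, -0.0], [0.162, -0.987, 0.0], [-0.0, -0.0, -1.0]]
wrist_force: [0.5, -0.0, -0.9]
gripper_width: 0.222
time_s: 5.45
tcp_pos: [0.5425, -0.2789, 0.1679]
ee_rot: [[0.987, 0.158, -0.001], [0.158, -0.987, 0.0], [-0.001, -0.0, -1.0]]
wrist_force: [-0.6, 0.7, -1.6]
gripper_width: 0.222
time_s: 5.87
tcp_pos: [0.5423, -0.2788, 0.1252]
ee_rot: [[0.987, 0.162, -0.006], [0.162, -0.987, 0.002], [-0.006, -0.003, -1.0]]
wrist_force: [-0.9, 0.5, -1.0]
gripper_width: 0.222
turn wz 0.07
t 5.87 tcp [ 0.5423 -0.2788  0.1252] yaw 9.32 tilt [-0.006   0.0024] F [-0.89  0.54 -1.03] w 0.222 j [-1.200e+01  2.550e+01 -9.000e+00 -1.000e-01 -5.590e+01  1.114e+02]
shift cm now-axes [0.15 0.26 4.02]
shift cm target-axes [0.13 0.24 4.02]
```

```bash
python3 -m jog '[[0.1,0.2,1,0,0,0],[0,0,1,0,0,0],[0,0,1,0,0,0],[0,0,0.7,0,0,0],[0,0,0.3,0,0,0]]'
python3 -m jog '[[0,0,0,0,0,0],[0,0,0,0,0,0],[0,0,0,0,0,0],[0,0,0,0,0,0],[0,0,0,0,0,0]]'
python3 -m jog '[[0,0,0,0,0,0],[0,0,0,0,0,0],[0,0,0,0,0,0],[0,0,0,0,0,0],[0,0,0,0,0,0]]' 5
python3 -m jog '[[0,0,-1,0,0,0],[0,0,-2,0,0,0],[0,0,-3,0,0,0],[0,0,-3,0,0,0],[0,0,-3,0,0,0]]'
python3 -c "
from h import *
go(.519,.094,.195,9.25)
c=capture('side');crop(c,220,120,450,310,3,'g_side')
"
```

```text
time_s: 6.28
tcp_pos: [0.5447, -0.2822, 0.0867]
ee_rot: [[0.987, 0.161, -0.003], [0.161, -0.987, 0.001], [-0.003, -0.001, -1.0]]
wrist_force: [-0.1, -0.7, -1.6]
gripper_width: 0.217
time_s: 6.7
tcp_pos: [0.5458, -0.2828, 0.0891]
ee_rot: [[0.987, 0.161, 0.001], [0.161, -0.987, -0.0], [0.001, 0.0, -1.0]]
wrist_force: [0.5, -0.8, -0.7]
gripper_width: 0.222
time_s: 7.12
tcp_pos: [0.5457, -0.2827, 0.0888]
ee_rot: [[0.987, 0.161, 0.0], [0.161, -0.987, -0.0], [0.0, 0.0, -1.0]]
wrist_force: [0.8, -0.2, -0.6]
gripper_width: 0.507
time_s: 7.53
tcp_pos: [0.5454, -0.2827, 0.2107]
ee_rot: [[0.987, 0.161, 0.0], [0.161, -0.987, -0.0], [0.0, 0.0, -1.0]]
wrist_force: [0.6, 0.4, 0.2]
gripper_width: 0.572
turn wz 0.01
t 7.53 tcp [ 0.5454 -0.2827  0.2107] yaw 9.26 tilt [ 0.0002 -0.0004] F [0.65 0.41 0.22] w 0.572 j [-12.3  21.5  -2.2   0.  -66.3 111.6]
shift cm now-axes [  3.46 -37.6    1.56]
shift cm target-axes [  3.45 -37.6    1.57]
```

View pics/g_side.png

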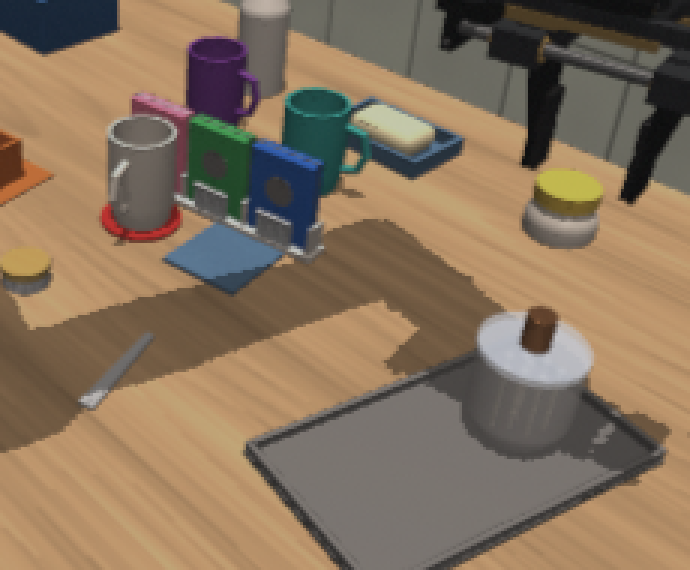

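```bash
python3 -m jog '[[0.3,-3,0,0,0,0],[0.3,-4,0,0,0,0],[0.3,-4,0,0,0,0],[0.4,-4,0,0,0,0],[0.4,-4,0,0,0,0]]' 7.6
python3 -m jog '[[0.4,-4,0,0,0,0],[0.4,-4,0,0,0,0],[0.4,-4,0,0,0,0],[0.3,-3.6,0,0,0,0],[0.2,-3,0,0,0,0]]'
python3 -m jog '[[0,0,2,0,0,0],[0,0,2,0,0,0],[0,0,0,0,0,0],[0,0,0,0,0,0],[0,0,0,0,0,0]]'
python3 -c "
from h import *
go(.519,.094,.043,9.25)
c=capture('wrist');cv2.imwrite('pics/h_wrist.png',c['frame'][:,:,::-1])
print(proj(c,(.519,.094,.094)))
"
```

```text
time_s: 8.0
tcp_pos: [0.5314, -0.0909, 0.2094]
ee_rot: [[0.987, 0.16, 0.001], [0.16, -0.987, 0.0], [0.001, 0.0, -1.0]]
wrist_force: [0.7, 0.1, 0.1]
gripper_width: 0.841
time_s: 8.42
tcp_pos: [0.5184, 0.0964, 0.2095]
ee_rot: [[0.987, 0.162, 0.002], [0.162, -0.987, 0.001], [0.002, -0.0, -1.0]]
wrist_force: [0.0, 0.5, -0.3]
gripper_width: 0.873
time_s: 8.83
tcp_pos: [0.5195, 0.0938, 0.1699]
ee_rot: [[0.987, 0.161, 0.002], [0.161, -0.987, 0.0], [0.002, 0.0, -1.0]]
wrist_force: [-0.9, -0.3, 0.6]
gripper_width: 0.871
turn wz 0.0
t 8.83 tcp [0.5195 0.0938 0.1699] yaw 9.25 tilt [0.0021 0.0002] F [-0.93 -0.28  0.63] w 0.871 j [ 27.9  15.2 -17.7   0.1 -56.9  71.3]
shift cm now-axes [-0.08 -0.03 12.69]
shift cm target-axes [-0.05 -0.02 12.69]
(np.float64(259.25227751148503), np.float64(203.52814035421954))
```

View pics/h_wrist.png

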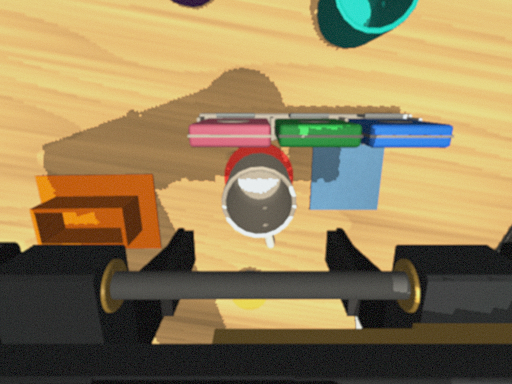

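```bash
python3 -m jog '[[0,0,1.5,0,0,0],[0,0,2.5,0,0,0],[0,0,2.5,0,0,0],[0,0,2,0,0,0],[0,0,1.5,0,0,0]]'
python3 -m jog '[[0,0,1.2,0,0,0],[0,0,0.9,0,0,0],[0,0,0.6,0,0,0],[0,0,0,0,0,0],[0,0,0,0,0,0]]'
python3 -m jog '[[0,0,0,0,0,0],[0,0,0,0,0,0],[0,0,0,0,0,0],[0,0,0,0,0,0],[0,0,0,0,0,0]]' 5
python3 -c "
from h import *
go(.436,-.259,.15,9.25)"
```

```text
time_s: 9.3
tcp_pos: [0.519, 0.0935, 0.0682]
ee_rot: [[0.987, 0.16, 0.0], [0.16, -0.987, 0.0], [0.001, -0.0, -1.0]]
wrist_force: [-0.4, -0.5, -0.2]
gripper_width: 0.873
time_s: 9.72
tcp_pos: [0.5193, 0.094, 0.0421]
ee_rot: [[0.987, 0.161, 0.001], [0.161, -0.987, 0.0], [0.001, -0.0, -1.0]]
wrist_force: [0.8, 0.1, 0.0]
gripper_width: 0.876
time_s: 10.13
tcp_pos: [0.5192, 0.0942, 0.0423]
ee_rot: [[0.987, 0.161, 0.001], [0.161, -0.987, 0.001], [0.002, -0.0, -1.0]]
wrist_force: [-1.0, 0.8, 3.8]
gripper_width: 0.713
turn wz 0.02
t 10.13 tcp [0.5192 0.0942 0.0423] yaw 9.27 tilt [0.0015 0.0005] F [-1.04  0.77  3.81] w 0.713 j [ 27.9  24.5 -26.    0.  -39.3  71.3]
shift cm now-axes [-13.89  33.52 -10.8 ]
shift cm target-axes [-13.89  33.53 -10.77]
```

```bash
python3 -m jog '[[0,0,-0.5,0,0,0],[0,0,-1.5,0,0,0],[0,0,-2,0,0,0],[0,0,-2,0,0,0],[0,0,-2,0,0,0]]'
python3 -m jog '[[-0.5,1,-1,0,0,0],[-1.2,2.5,-0.5,0,0,0],[-1.5,3.5,0,0,0,0],[-1.5,3.7,0,0,0,0],[-1.5,3.7,0,0,0,0]]'
python3 -m jog '[[-1.5,3.7,0,0,0,0],[-1.5,3.7,0,0,0,0],[-1.5,3.7,0,0,0,0],[-1.5,3.5,0,0,0,0],[-0.9,2.5,0,0,0,0]]'
python3 -m jog '[[0,1,0,0,0,0],[0,0.4,0,0,0,0],[0,0,0.5,0,0,0],[0,0,0.5,0,0,0],[0,0,0,0,0,0]]'
python3 -c "
from h import *
go(.436,-.259,.0435,9.25)
c=capture('side');crop(c,220,120,450,310,3,'i_side')"
```

```text
time_s: 10.55
tcp_pos: [0.5177, 0.0935, 0.1217]
ee_rot: [[0.987, 0.16, -0.002], [0.16, -0.987, -0.001], [-0.002, 0.0, -1.0]]
wrist_force: [0.6, 0.7, -3.3]
gripper_width: 0.713
time_s: 10.97
tcp_pos: [0.4786, -0.0598, 0.136]
ee_rot: [[0.987, 0.162, -0.002], [0.162, -0.987, 0.0], [-0.002, -0.001, -1.0]]
wrist_force: [0.6, 0.3, -2.7]
gripper_width: 0.716
time_s: 11.38
tcp_pos: [0.437, -0.2405, 0.1358]
ee_rot: [[0.987, 0.158, -0.003], [0.158, -0.987, 0.001], [-0.003, -0.001, -1.0]]
wrist_force: [-0.6, -0.0, -2.8]
gripper_width: 0.711
time_s: 11.8
tcp_pos: [0.4413, -0.2504, 0.1249]
ee_rot: [[0.987, 0.162, -0.003], [0.162, -0.987, 0.001], [-0.003, -0.002, -1.0]]
wrist_force: [-0.3, 0.7, -2.7]
gripper_width: 0.718
turn wz 0.06
t 11.8 tcp [ 0.4413 -0.2504  0.1249] yaw 9.31 tilt [-0.0032  0.0015] F [-0.35  0.67 -2.74] w 0.718 j [-1.120e+01  1.640e+01 -2.360e+01 -1.000e-01 -5.020e+01  1.106e+02]
shift cm now-axes [-0.64  0.78  8.14]
shift cm target-axes [-0.66  0.77  8.14]
```

View pics/i_side.png

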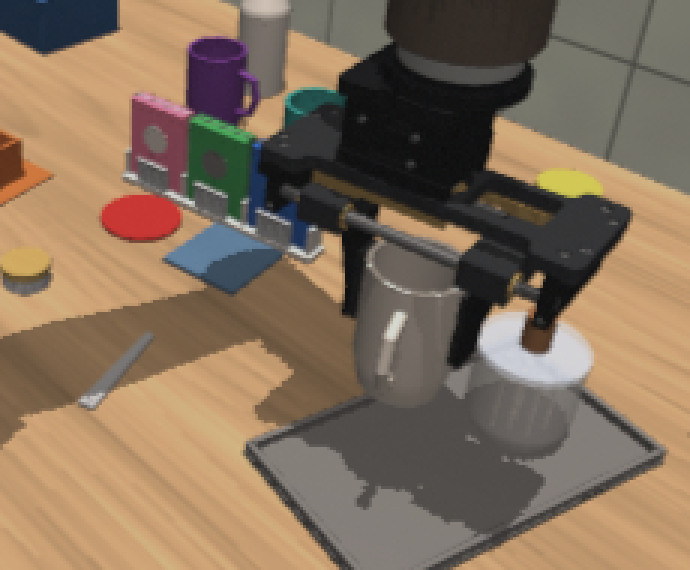

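```bash
python3 -m jog '[[-0.4,0.4,1,0,0,0],[-0.3,0.4,1.5,0,0,0],[0,0,2,0,0,0],[0,0,1.5,0,0,0],[0,0,1,0,0,0]]'
python3 -m jog '[[0,0,0.6,0,0,0],[0,0,0.2,0,0,0],[0,0,0,0,0,0],[0,0,0,0,0,0],[0,0,0,0,0,0]]'
python3 -c "
from h import *
go(.436,-.259,.0435,9.25)"
```

```text
time_s: 12.27
tcp_pos: [0.4361, -0.2597, 0.0552]
ee_rot: [[0.987, 0.162, -0.002], [0.162, -0.987, 0.001], [-0.002, -0.001, -1.0]]
wrist_force: [-0.1, 1.2, -2.1]
gripper_width: 0.712
time_s: 12.68
tcp_pos: [0.4374, -0.261, 0.0494]
ee_rot: [[0.987, 0.161, 0.002], [0.161, -0.987, -0.001], [0.002, 0.001, -1.0]]
wrist_force: [-0.2, 0.1, -3.3]
gripper_width: 0.714
turn wz 0.02
t 12.68 tcp [ 0.4374 -0.261   0.0494] yaw 9.27 tilt [ 0.0019 -0.0006] F [-0.25  0.07 -3.29] w 0.714 j [-12.5  22.5 -28.3   0.  -39.1 111.8]
shift cm now-axes [-0.11 -0.22  0.59]
shift cm target-axes [-0.11 -0.22  0.59]
```

```bash
python3 -m jog '[[0,0,0.2,0,0,0],[0,0,0.2,0,0,0],[0,0,0.15,0,0,0],[0,0,0,0,0,0],[0,0,0,0,0,0]]'
python3 -m jog '[[0,0,0,0,0,0],[0,0,0,0,0,0],[0,0,0,0,0,0],[0,0,0,0,0,0],[0,0,0,0,0,0]]' 7.8
python3 -m jog '[[0,0,-0.5,0,0,0],[0,0,-2,0,0,0],[0,0,-3,0,0,0],[0,0,-4,0,0,0],[0,0,-4,0,0,0]]'
python3 -c "
from h import *
go(.569,.125,.18,99.25)
c=capture('side');crop(c,220,120,450,310,3,'j_side')
c=capture('top');crop(c,195,110,385,220,4,'j_top')
np.savez('pics/top1.npz',**c)
"
```

```text
time_s: 13.1
tcp_pos: [0.4367, -0.2609, 0.0433]
ee_rot: [[0.987, 0.161, 0.0], [0.161, -0.987, -0.0], [0.0, 0.0, -1.0]]
wrist_force: [-1.0, 1.0, 0.5]
gripper_width: 0.716
time_s: 13.52
tcp_pos: [0.4368, -0.2609, 0.0431]
ee_rot: [[0.987, 0.161, 0.0], [0.161, -0.987, -0.0], [0.0, 0.0, -1.0]]
wrist_force: [-0.0, 0.2, 0.7]
gripper_width: 0.891
time_s: 13.93
tcp_pos: [0.4359, -0.2607, 0.1794]
ee_rot: [[0.987, 0.161, -0.002], [0.161, -0.987, 0.0], [-0.002, -0.001, -1.0]]
wrist_force: [1.0, -0.6, -0.2]
gripper_width: 0.896
turn wz -89.99
t 13.93 tcp [ 0.4359 -0.2607  0.1794] yaw 9.26 tilt [-0.0019  0.0003] F [ 0.96 -0.57 -0.2 ] w 0.896 j [-12.5  12.9 -19.4   0.  -57.8 111.8]
shift cm now-axes [ 19.35 -35.93  -0.07]
shift cm target-axes [35.93 19.34 -0.06]
```

View pics/j_side.png

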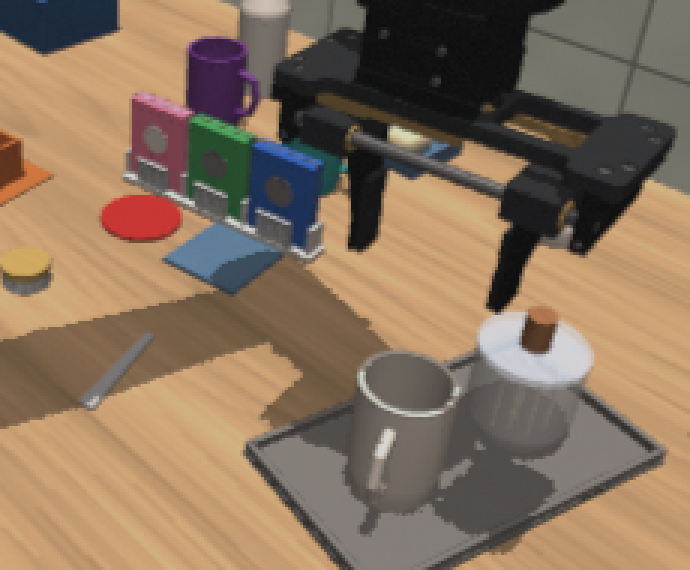

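View pics/j_top.png

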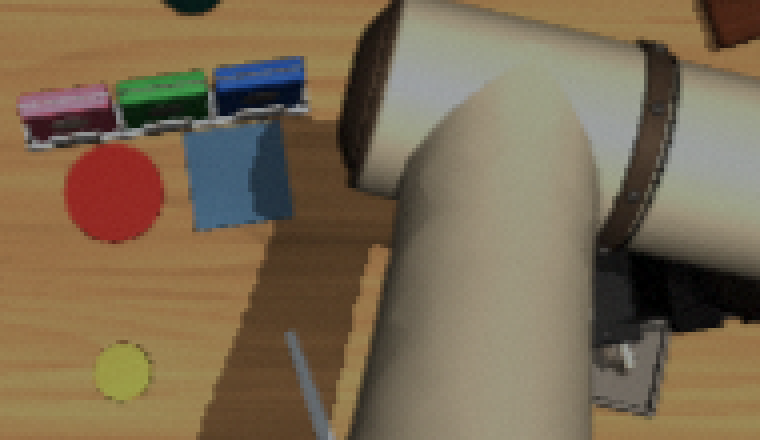

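```bash
python3 -m jog '[[0,0,-0.5,0,0,6],[0,0,-0.5,0,0,6],[0,0,-0.5,0,0,6],[0,0,-0.5,0,0,6],[0,0,0,0,0,6]]' 5
python3 -m jog '[[0,0,0,0,0,6],[0,0,0,0,0,6],[0,0,0,0,0,6],[0,0,0,0,0,6],[0,0,0,0,0,6]]'
python3 -m jog '[[0,0,0,0,0,6],[0,0,0,0,0,6],[0,0,0,0,0,6],[0,0,0,0,0,6],[0,0,0,0,0,6]]'
python3 - <<'E' | sed -n '/=====/,$p'
from m2 import *
print('=====')
T1=dict(np.load('pics/top1.npz'))
m=mask(T1,(0,150,60),(8,255,255),(205,140,240,175));P=np.array([onz(T1,u,v,.004)[:2] for u,v in big(m).reshape(-1,2)],np.float32);print('red',cv2.minEnclosingCircle(P))
m=mask(T1,(92,40,30),(115,255,140),(236,139,272,170));show('bluecoaster',rect(T1,big(m),.004))
go(.569,.125,.18,-80.75)
E
```

```text
time_s: 14.45
tcp_pos: [0.4371, -0.2611, 0.1991]
ee_rot: [[0.933, -0.359, 0.002], [-0.359, -0.933, -0.001], [0.002, -0.0, -1.0]]
wrist_force: [-0.0, -0.0, -0.5]
gripper_width: 0.621
time_s: 14.87
tcp_pos: [0.4364, -0.2608, 0.1979]
ee_rot: [[0.629, -0.778, -0.0], [-0.778, -0.629, 0.0], [-0.0, 0.0, -1.0]]
wrist_force: [0.7, 0.7, 0.4]
gripper_width: 0.576
time_s: 15.28
tcp_pos: [0.4364, -0.2608, 0.1979]
ee_rot: [[0.156, -0.988, -0.0], [-0.988, -0.156, 0.0], [-0.0, 0.0, -1.0]]
wrist_force: [-0.5, 0.1, -0.4]
gripper_width: 0.575
=====
red ((0.5187293291091919, 0.09600376337766647), 0.03837243840098381)
bluecoaster [0.5339 0.0015] [0.0748 0.0731] 9.3
turn wz -0.3
t 15.28 tcp [ 0.4364 -0.2608  0.1979] yaw -81.05 tilt [-0.0001  0.0001] F [-0.46  0.14 -0.35] w 0.575 j [-12.5  11.9 -17.8  -0.  -60.3  21.5]
shift cm now-axes [-36.05 -19.1    1.8 ]
shift cm target-axes [-35.95 -19.29   1.79]
```

```bash
python3 -m jog '[[-3.5,-1.8,0,0,0,-0.3],[-3.7,-2,0,0,0,0],[-3.7,-2,0,0,0,0],[-3.7,-2,0,0,0,0],[-3.7,-2,0,0,0,0]]'
python3 -m jog '[[-3.7,-2,0,0,0,0],[-3.7,-2,0,0,0,0],[-3.7,-2,0,0,0,0],[-3.5,-1.9,0,0,0,0],[-3,-1.5,0,0,0,0]]'
python3 -m jog '[[0,0,0,0,0,0],[0,0,0,0,0,0],[0,0,0,0,0,0],[0,0,0,0,0,0],[0,0,0,0,0,0]]'
python3 -c "
from h import *
go(.569,.124,.058,-80.75)
c=capture('wrist');cv2.imwrite('pics/k_wrist.png',c['frame'][:,:,::-1])
print(proj(c,(.569,.124,.093)))
c=capture('side');crop(c,220,100,450,290,3,'k_side')
"
```

```text
time_s: 15.7
tcp_pos: [0.5027, -0.0639, 0.1982]
ee_rot: [[0.165, -0.986, 0.0], [-0.986, -0.165, 0.0], [-0.0, -0.0, -1.0]]
wrist_force: [1.1, -0.5, -0.5]
gripper_width: 0.576
time_s: 16.12
tcp_pos: [0.5662, 0.125, 0.1979]
ee_rot: [[0.167, -0.986, 0.0], [-0.986, -0.167, 0.0], [-0.0, -0.0, -1.0]]
wrist_force: [2.2, -0.6, 0.1]
gripper_width: 0.575
time_s: 16.53
tcp_pos: [0.5654, 0.1211, 0.1982]
ee_rot: [[0.164, -0.986, -0.0], [-0.986, -0.164, -0.0], [0.0, 0.0, -1.0]]
wrist_force: [0.5, -0.8, 0.1]
gripper_width: 0.575
turn wz 0.21
t 16.53 tcp [0.5654 0.1211 0.1982] yaw -80.54 tilt [-0. -0.] F [ 0.46 -0.81  0.11] w 0.575 j [ 28.1  18.6  -8.4   0.  -63.  -18.7]
shift cm now-axes [-0.22 -0.4  14.02]
shift cm target-axes [-0.23 -0.4  14.02]
(np.float64(255.0602427643178), np.float64(195.30583344254424))
```

View pics/k_wrist.png

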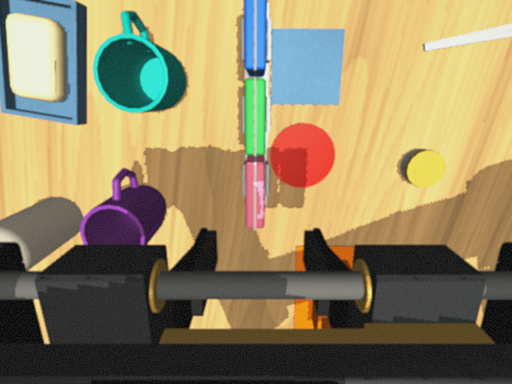

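View pics/k_side.png

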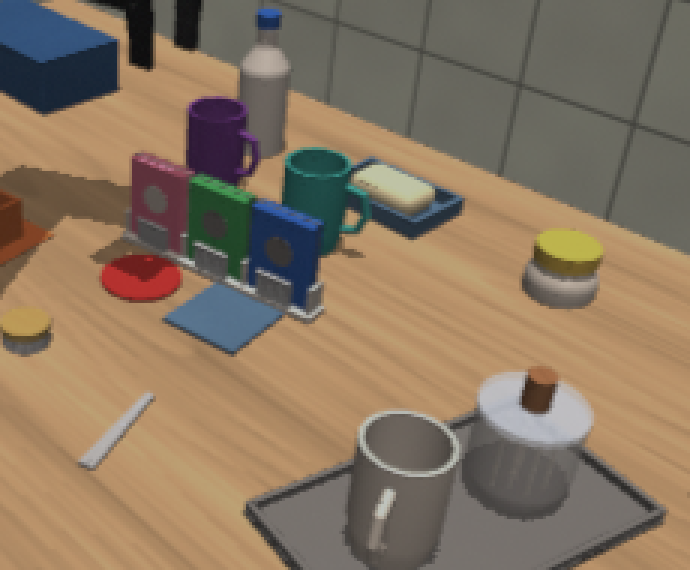

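```bash
python3 -m jog '[[-0.2,-0.4,1.5,0,0,0.2],[0,0,2.5,0,0,0],[0,0,3,0,0,0],[0,0,2.5,0,0,0],[0,0,2,0,0,0]]'
python3 -m jog '[[0,0,1,0,0,0],[0,0,0.8,0,0,0],[0,0,0.5,0,0,0],[0,0,0,0,0,0],[0,0,0,0,0,0]]'
python3 -c "
from h import *
go(.569,.124,.057,-80.75)
c=capture('side');crop(c,220,100,380,220,5,'l_side')
"
```

```text
time_s: 17.05
tcp_pos: [0.5685, 0.1239, 0.0813]
ee_rot: [[0.161, -0.987, -0.002], [-0.987, -0.161, -0.001], [0.0, 0.002, -1.0]]
wrist_force: [0.4, -0.3, -0.5]
gripper_width: 0.577
time_s: 17.47
tcp_pos: [0.5701, 0.1251, 0.061]
ee_rot: [[0.163, -0.987, 0.002], [-0.987, -0.163, 0.001], [-0.0, -0.002, -1.0]]
wrist_force: [0.2, -0.2, 0.1]
gripper_width: 0.577
turn wz 0.1
t 17.47 tcp [0.5701 0.1251 0.061 ] yaw -80.65 tilt [0.0017 0.0006] F [ 0.24 -0.15  0.13] w 0.577 j [ 28.3  27.3 -17.1   0.  -45.5 -18.9]
shift cm now-axes [0.1  0.12 0.4 ]
shift cm target-axes [0.1  0.12 0.4 ]
```

View pics/l_side.png

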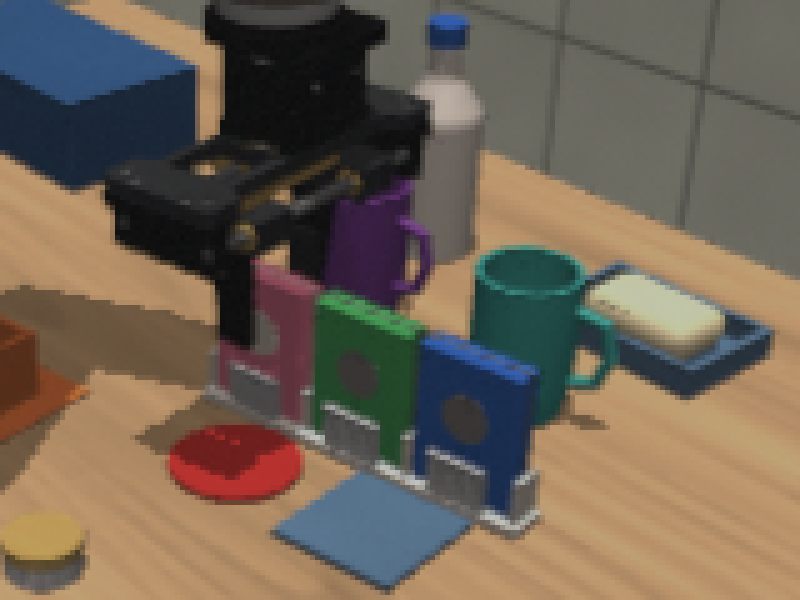

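```bash
python3 -m jog '[[0.1,0.1,0.3,0,0,0],[0,0,0,0,0,0],[0,0,0,0,0,0],[0,0,0,0,0,0],[0,0,0,0,0,0]]' 2.4
python3 -m jog '[[0,0,0,0,0,0],[0,0,0,0,0,0],[0,0,0,0,0,0],[0,0,0,0,0,0],[0,0,0,0,0,0]]' 0
python3 -c "
from h import *
go(.569,.124,.057,-80.75)"
python3 -m jog '[[0,0,-0.3,0,0,0],[0,0,-0.7,0,0,0],[0,0,-1,0,0,0],[0,0,-1.5,0,0,0],[0,0,-1.5,0,0,0]]'
python3 -m jog '[[0,0,-2,0,0,0],[0,0,-2,0,0,0],[0,0,-2,0,0,0],[0,0,-1,0,0,0],[0,0,0,0,0,0]]'
python3 -c "
from h import *
go(.4467,.2673,.12,-79.9)
c=capture('side');crop(c,180,80,380,230,4,'m_side')
c=capture('wrist');cv2.imwrite('pics/m_wrist.png',c['frame'][:,:,::-1])
"
```

```text
time_s: 17.93
tcp_pos: [0.5687, 0.1239, 0.0573]
ee_rot: [[0.163, -0.987, 0.0], [-0.987, -0.163, 0.0], [-0.0, -0.0, -1.0]]
wrist_force: [0.9, -0.1, -0.0]
gripper_width: 0.312
time_s: 18.35
tcp_pos: [0.5686, 0.1238, 0.0571]
ee_rot: [[0.162, -0.987, 0.0], [-0.987, -0.162, 0.0], [-0.0, -0.0, -1.0]]
wrist_force: [-0.3, -0.7, 0.7]
gripper_width: 0.2
turn wz 0.1
t 18.35 tcp [0.5686 0.1238 0.0571] yaw -80.65 tilt [0.0001 0.    ] F [-0.26 -0.7   0.68] w 0.2 j [ 28.2  27.5 -17.4   0.  -45.  -18.9]
shift cm now-axes [-0.01 -0.04  0.01]
shift cm target-axes [-0.01 -0.04  0.01]
time_s: 18.77
tcp_pos: [0.5682, 0.1236, 0.1082]
ee_rot: [[0.163, -0.987, -0.001], [-0.987, -0.163, -0.001], [0.0, 0.001, -1.0]]
wrist_force: [-0.8, -0.2, -0.6]
gripper_width: 0.202
time_s: 19.18
tcp_pos: [0.5698, 0.1243, 0.1806]
ee_rot: [[0.163, -0.987, 0.006], [-0.987, -0.163, 0.002], [-0.001, -0.006, -1.0]]
wrist_force: [0.9, -0.8, -0.1]
gripper_width: 0.205
turn wz -0.73
t 19.18 tcp [0.5698 0.1243 0.1806] yaw -80.63 tilt [0.0057 0.0024] F [ 0.86 -0.82 -0.14] w 0.205 j [ 28.2  19.7  -9.4   0.  -60.5 -18.9]
shift cm now-axes [-16.1    9.86   6.02]
shift cm target-axes [-16.24   9.62   6.06]
```

View pics/m_side.png

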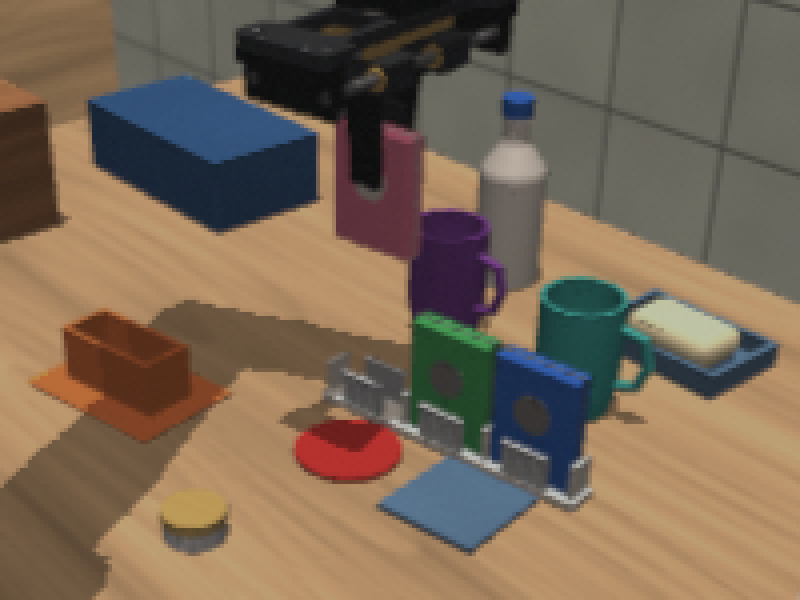

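View pics/m_wrist.png

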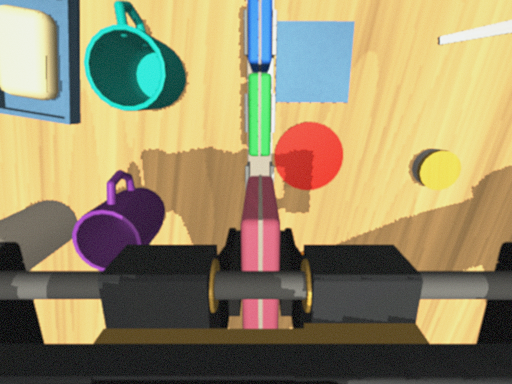

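```bash
python3 -c "
from h import *
S=dict(np.load('pics/side0.npz'))
q=lambda u,v,z:onz(S,180+u/4,80+v/4,z)
print(q(30,383,.002),q(230,397,.002),q(145,442,.002))
print((q(30,383,.002)+q(230,397,.002))/2)
a=[q(64,325,.045),q(105,310,.045),q(190,348,.045),q(150,368,.045)];print(np.mean(a,0),a)
"
python3 -m jog '[[-1,0.6,0,0,0,-0.7],[-2,1.2,0,0,0,0],[-2.5,1.5,0,0,0,0],[-2.5,1.5,0,0,0,0],[-2.5,1.5,0,0,0,0]]'
python3 -m jog '[[-2.5,1.5,0,0,0,0],[-2,1.2,0,0,0,0],[-1.2,0.6,0,0,0,0],[0,0,0,0,0,0],[0,0,0,0,0,0]]'
python3 -c "
from h import *
go(.4467,.2673,.12,-79.9)"
```

```text
[0.39235372 0.31827328 0.002     ] [0.49716464 0.20522361 0.002     ] [0.41466507 0.19356925 0.002     ]
[0.44475918 0.26174844 0.002     ]
[0.44782402 0.26373261 0.045     ] [array([0.42203396, 0.30952144, 0.045     ]), array([0.45841934, 0.31060863, 0.045     ]), array([0.47458696, 0.22035613, 0.045     ]), array([0.43625583, 0.21444425, 0.045     ])]
time_s: 19.7
tcp_pos: [0.4862, 0.2167, 0.1753]
ee_rot: [[0.174, -0.985, -0.003], [-0.985, -0.174, -0.002], [0.001, 0.003, -1.0]]
wrist_force: [0.0, -0.1, -0.9]
gripper_width: 0.204
time_s: 20.12
tcp_pos: [0.4447, 0.2668, 0.1759]
ee_rot: [[0.177, -0.984, -0.002], [-0.984, -0.177, -0.002], [0.001, 0.002, -1.0]]
wrist_force: [1.2, -0.4, -0.9]
gripper_width: 0.203
turn wz 0.07
t 20.12 tcp [0.4447 0.2668 0.1759] yaw -79.83 tilt [-0.0019 -0.0018] F [ 1.25 -0.39 -0.88] w 0.203 j [ 48.9  14.1 -18.2  -0.  -57.8 -38.7]
shift cm now-axes [-0.02 -0.22  5.59]
shift cm target-axes [-0.01 -0.21  5.59]
```

```bash
python3 -m jog '[[0.1,-0.25,1,0,0,0],[0,0,2,0,0,0],[0,0,1.6,0,0,0],[0,0,1,0,0,0],[0,0,0,0,0,0]]'
python3 -m jog '[[0,0,0,0,0,0],[0,0,0,0,0,0],[0,0,0,0,0,0],[0,0,0,0,0,0],[0,0,0,0,0,0]]'
python3 -c "
from h import *
go(.447,.2655,.055,-79.9)
c=capture('side');crop(c,150,90,310,210,5,'n_side')
c=capture('top');crop(c,120,130,220,205,7,'n_top')
"
```

```text
time_s: 20.53
tcp_pos: [0.4475, 0.264, 0.1178]
ee_rot: [[0.173, -0.985, -0.005], [-0.985, -0.173, -0.005], [0.004, 0.006, -1.0]]
wrist_force: [0.2, -0.3, 0.0]
gripper_width: 0.202
time_s: 20.95
tcp_pos: [0.4488, 0.2664, 0.1218]
ee_rot: [[0.175, -0.985, 0.001], [-0.985, -0.175, 0.001], [-0.001, -0.001, -1.0]]
wrist_force: [0.5, 0.2, -0.3]
gripper_width: 0.204
turn wz -0.05
t 20.95 tcp [0.4488 0.2664 0.1218] yaw -79.95 tilt [0.001  0.0011] F [ 0.51  0.21 -0.27] w 0.204 j [ 48.5  17.8 -22.1   0.  -50.1 -38.5]
shift cm now-axes [0.07 0.2  6.68]
shift cm target-axes [0.06 0.19 6.68]
```

View pics/n_side.png

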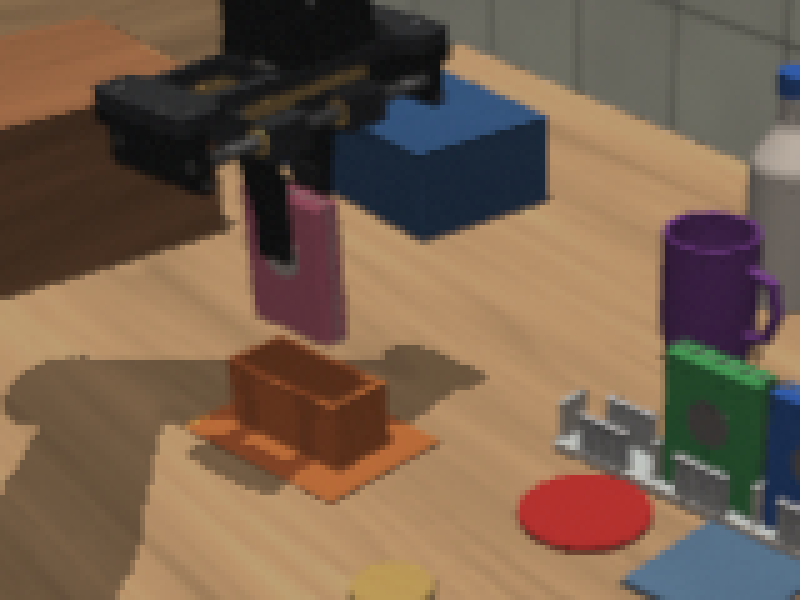

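View pics/n_top.png

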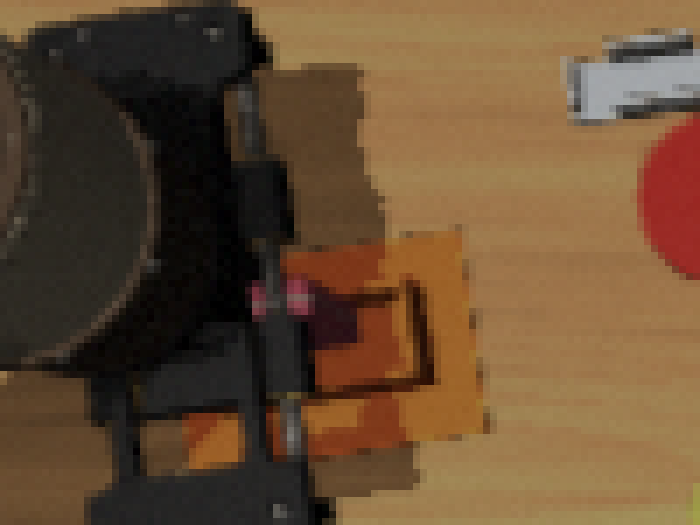

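```bash
python3 -m jog '[[0.05,0.15,0.8,0,0,0],[0,0,1,0,0,0],[0,0,1.2,0,0,0],[0,0,1.2,0,0,0],[0,0,1,0,0,0]]'
python3 -m jog '[[0,0,0.7,0,0,0],[0,0,0.4,0,0,0],[0,0,0,0,0,0],[0,0,0,0,0,0],[0,0,0,0,0,0]]'
python3 -c "
from h import *
go(.447,.2655,.0535,-79.9)
c=capture('side');crop(c,150,90,310,210,5,'o_side')"
```

```text
time_s: 21.47
tcp_pos: [0.4464, 0.2648, 0.0672]
ee_rot: [[0.174, -0.985, -0.002], [-0.985, -0.174, -0.001], [0.001, 0.002, -1.0]]
wrist_force: [0.9, -0.7, -0.6]
gripper_width: 0.208
time_s: 21.88
tcp_pos: [0.4475, 0.2657, 0.0585]
ee_rot: [[0.175, -0.985, 0.001], [-0.985, -0.175, 0.001], [-0.001, -0.001, -1.0]]
wrist_force: [-0.7, -0.3, -0.8]
gripper_width: 0.203
turn wz -0.04
t 21.88 tcp [0.4475 0.2657 0.0585] yaw -79.94 tilt [0.0008 0.0007] F [-0.7  -0.35 -0.78] w 0.203 j [ 48.6  22.6 -26.2   0.  -41.2 -38.5]
shift cm now-axes [0.01 0.05 0.5 ]
shift cm target-axes [0.01 0.05 0.5 ]
```

View pics/o_side.png

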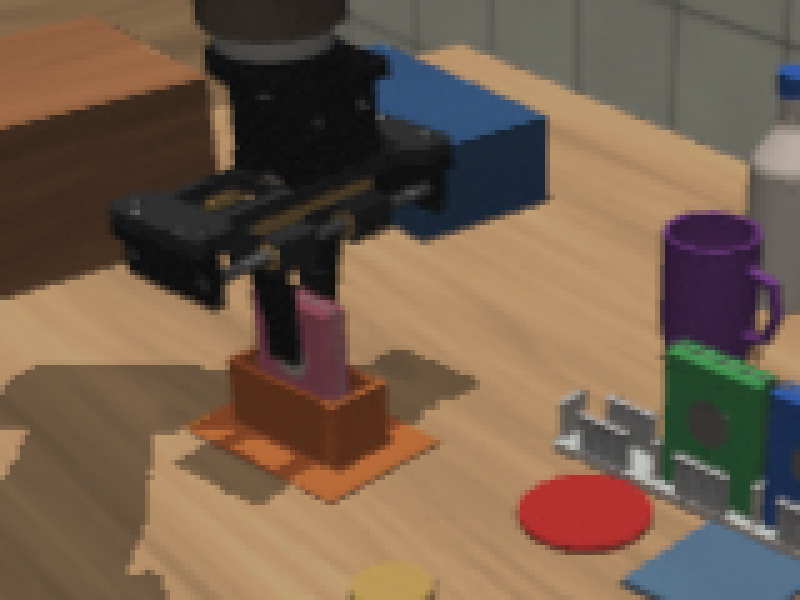

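```bash
python3 -m jog '[[0,0,0.2,0,0,0],[0,0,0.2,0,0,0],[0,0,0.1,0,0,0],[0,0,0,0,0,0],[0,0,0,0,0,0]]'
python3 -m jog '[[0,0,0,0,0,0],[0,0,0,0,0,0],[0,0,0,0,0,0],[0,0,0,0,0,0],[0,0,0,0,0,0]]' 4.5
python3 -m jog '[[0,0,-1,0,0,0],[0,0,-2,0,0,0],[0,0,-3,0,0,0],[0,0,-4,0,0,0],[0,0,-4,0,0,0]]'
python3 -c "
from h import *
go(.4367,-.2609,.195,9.25)
c=capture('side');crop(c,150,90,310,210,5,'p_side')"
```

```text
time_s: 22.35
tcp_pos: [0.4471, 0.2654, 0.0531]
ee_rot: [[0.175, -0.985, 0.0], [-0.985, -0.175, 0.0], [-0.0, -0.0, -1.0]]
wrist_force: [0.3, 0.7, -0.2]
gripper_width: 0.206
time_s: 22.77
tcp_pos: [0.4471, 0.2654, 0.0531]
ee_rot: [[0.174, -0.985, 0.0], [-0.985, -0.174, 0.0], [-0.0, -0.0, -1.0]]
wrist_force: [0.2, -1.4, 0.4]
gripper_width: 0.472
time_s: 23.18
tcp_pos: [0.4466, 0.2648, 0.1949]
ee_rot: [[0.175, -0.985, -0.001], [-0.985, -0.175, -0.001], [0.001, 0.001, -1.0]]
wrist_force: [0.4, 1.5, -0.1]
gripper_width: 0.514
turn wz -89.19
t 23.18 tcp [0.4466 0.2648 0.1949] yaw -79.94 tilt [-0.0009 -0.0012] F [ 0.43  1.48 -0.14] w 0.514 j [ 48.6  13.1 -16.6   0.  -60.3 -38.5]
shift cm now-axes [5.159e+01 1.015e+01 5.000e-02]
shift cm target-axes [-9.420e+00  5.172e+01 -1.000e-02]
```

View pics/p_side.png

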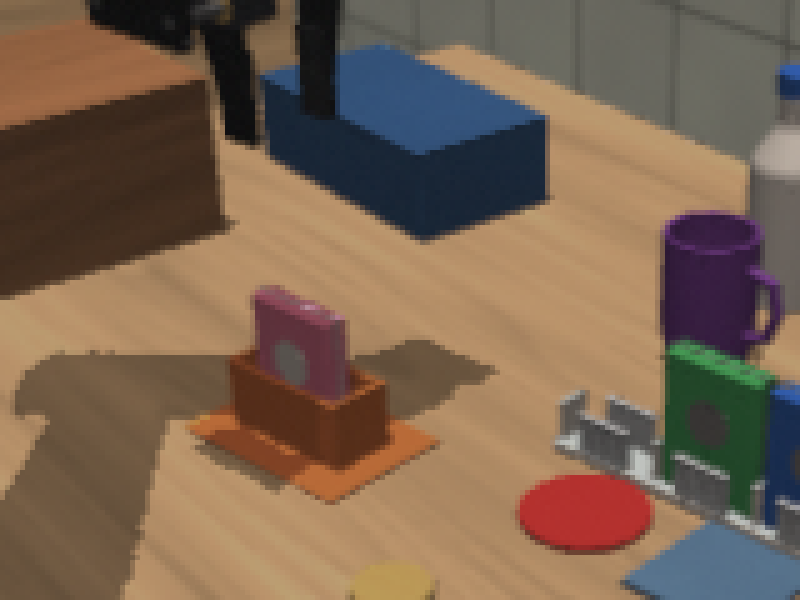

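```bash
python3 -m jog '[[2.6,0.5,0,0,0,0],[3.8,0.75,0,0,0,0],[3.8,0.75,0,0,0,0],[3.8,0.75,0,0,0,0],[3.8,0.75,0,0,0,0]]' 7.8
python3 -m jog '[[3.8,0.75,0,0,0,0],[3.8,0.75,0,0,0,0],[3.8,0.75,0,0,0,0],[3.8,0.75,0,0,0,0],[3.8,0.75,0,0,0,0]]'
python3 -m jog '[[3.8,0.75,0,0,0,0],[3.8,0.75,0,0,0,0],[3.8,0.75,0,0,0,0],[2.6,0.6,0,0,0,0],[0,0,0,0,0,-6]]'
python3 -m jog '[[0,0,0,0,0,-6],[0,0,0,0,0,-6],[0,0,0,0,0,-6],[0,0,0,0,0,-6],[0,0,0,0,0,-6]]'
python3 -m jog '[[0,0,0,0,0,-6],[0,0,0,0,0,-6],[0,0,0,0,0,-6],[0,0,0,0,0,-6],[0,0,0,0,0,-6]]'
python3 -m jog '[[0,0,0,0,0,-6],[0,0,0,0,0,-6],[0,0,0,0,0,-6],[0,0,0,0,0,-5],[0,0,0,0,0,0]]'
python3 -c "
from h import *
go(.4367,-.2609,.0425,9.25)
c=capture('wrist');cv2.imwrite('pics/q_wrist.png',c['frame'][:,:,::-1])
print(proj(c,(.4367,-.2609,.095)),proj(c,(.5457,-.2828,.105)))"
```

```text
time_s: 23.65
tcp_pos: [0.4432, 0.0825, 0.1938]
ee_rot: [[0.176, -0.984, 0.001], [-0.984, -0.176, 0.001], [-0.0, -0.001, -1.0]]
wrist_force: [0.7, -0.3, -0.6]
gripper_width: 0.812
time_s: 24.07
tcp_pos: [0.4395, -0.1114, 0.194]
ee_rot: [[0.175, -0.985, 0.002], [-0.985, -0.175, 0.0], [0.0, -0.002, -1.0]]
wrist_force: [1.3, 0.5, -0.4]
gripper_width: 0.896
time_s: 24.48
tcp_pos: [0.4359, -0.2564, 0.1933]
ee_rot: [[0.273, -0.962, 0.0], [-0.962, -0.273, -0.001], [0.001, -0.0, -1.0]]
wrist_force: [0.3, 0.2, 0.4]
gripper_width: 0.897
time_s: 24.9
tcp_pos: [0.4362, -0.2526, 0.1936]
ee_rot: [[0.723, -0.69, 0.001], [-0.69, -0.723, -0.0], [0.001, -0.0, -1.0]]
wrist_force: [0.4, 0.1, -0.8]
gripper_width: 0.899
time_s: 25.32
tcp_pos: [0.4362, -0.2524, 0.1936]
ee_rot: [[0.972, -0.236, 0.001], [-0.236, -0.972, -0.0], [0.001, 0.0, -1.0]]
wrist_force: [0.4, -0.4, -0.7]
gripper_width: 0.896
time_s: 25.73
tcp_pos: [0.4362, -0.2525, 0.1936]
ee_rot: [[0.987, 0.159, 0.001], [0.159, -0.987, -0.0], [0.001, 0.0, -1.0]]
wrist_force: [-0.1, -0.1, -0.9]
gripper_width: 0.902
turn wz -0.12
t 25.73 tcp [ 0.4362 -0.2525  0.1936] yaw 9.13 tilt [ 0.0007 -0.0002] F [-0.06 -0.13 -0.92] w 0.902 j [-11.6  11.7 -18.8   0.  -59.5 110.7]
shift cm now-axes [-0.1   0.84 15.11]
shift cm target-axes [-0.09  0.84 15.11]
(np.float64(269.0406042171067), np.float64(195.56601008482775)) (np.float64(322.11258047466913), np.float64(68.07501311478377))
```

View pics/q_wrist.png

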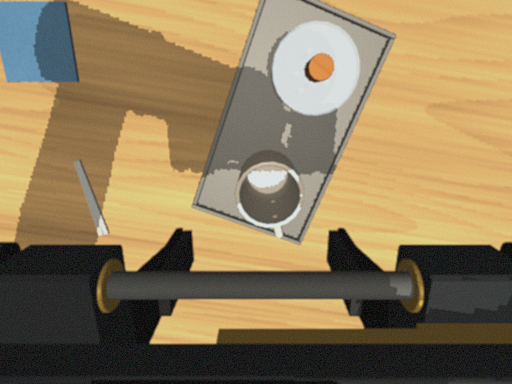

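```bash
python3 -m jog '[[-0.1,0.84,1.5,0,0,0],[0,0,2.5,0,0,0],[0,0,3,0,0,0],[0,0,2.5,0,0,0],[0,0,2,0,0,0]]'
python3 -m jog '[[0,0,1.5,0,0,0],[0,0,1,0,0,0],[0,0,0.5,0,0,0],[0,0,0,0,0,0],[0,0,0,0,0,0]]'
python3 -c "
from h import *
go(.4367,-.2609,.043,9.25)"
```

```text
time_s: 26.2
tcp_pos: [0.4358, -0.2607, 0.0765]
ee_rot: [[0.988, 0.154, -0.001], [0.154, -0.988, 0.001], [-0.001, -0.001, -1.0]]
wrist_force: [-0.1, 0.5, -0.2]
gripper_width: 0.898
time_s: 26.62
tcp_pos: [0.4372, -0.2611, 0.0487]
ee_rot: [[0.988, 0.157, 0.001], [0.157, -0.988, -0.0], [0.001, 0.001, -1.0]]
wrist_force: [-0.1, -0.7, 0.5]
gripper_width: 0.9
turn wz -0.22
t 26.62 tcp [ 0.4372 -0.2611  0.0487] yaw 9.03 tilt [ 0.001  -0.0005] F [-0.15 -0.66  0.51] w 0.9 j [-12.5  22.6 -28.3   0.  -39.1 111.6]
shift cm now-axes [-0.05 -0.03  0.57]
shift cm target-axes [-0.05 -0.03  0.57]
```

```bash
python3 -m jog '[[0,0,0.3,0,0,0],[0,0,0.25,0,0,0],[0,0,0,0,0,0],[0,0,0,0,0,0],[0,0,0,0,0,0]]'
python3 -m jog '[[0,0,0,0,0,0],[0,0,0,0,0,0],[0,0,0,0,0,0],[0,0,0,0,0,0],[0,0,0,0,0,0]]' 5
python3 -c "
from h import *
go(.518,.0955,.15,9.25)"
python3 -m jog '[[0,0,-0.5,0,0,0],[0,0,-1.5,0,0,0],[0,0,-2.5,0,0,0],[0,0,-2.5,0,0,0],[0,0,-2,0,0,0]]'
python3 -c "
from h import *
go(.518,.0955,.15,9.25)"
```

```text
time_s: 27.03
tcp_pos: [0.4368, -0.261, 0.0428]
ee_rot: [[0.988, 0.157, 0.0], [0.157, -0.988, -0.0], [0.0, 0.0, -1.0]]
wrist_force: [-0.6, -0.1, -0.8]
gripper_width: 0.892
time_s: 27.45
tcp_pos: [0.4366, -0.2609, 0.0426]
ee_rot: [[0.988, 0.157, -0.0], [0.157, -0.988, -0.0], [-0.0, 0.0, -1.0]]
wrist_force: [0.5, -1.0, 0.4]
gripper_width: 0.716
turn wz -0.2
t 27.45 tcp [ 0.4366 -0.2609  0.0426] yaw 9.05 tilt [-0. -0.] F [ 0.47 -0.96  0.39] w 0.716 j [-12.6  23.1 -28.6   0.  -38.3 111.6]
shift cm now-axes [ 13.64 -33.92 -10.74]
shift cm target-axes [ 13.76 -33.87 -10.74]
time_s: 27.87
tcp_pos: [0.4365, -0.2608, 0.134]
ee_rot: [[0.988, 0.157, 0.0], [0.157, -0.988, 0.0], [0.0, 0.0, -1.0]]
wrist_force: [-0.3, 0.2, -2.9]
gripper_width: 0.719
turn wz -0.2
t 27.87 tcp [ 0.4365 -0.2608  0.134 ] yaw 9.05 tilt [0.0002 0.    ] F [-0.31  0.22 -2.87] w 0.719 j [-12.5  15.8 -22.9  -0.  -51.3 111.6]
shift cm now-axes [ 13.66 -33.91  -1.6 ]
shift cm target-axes [ 13.78 -33.86  -1.6 ]
```

```bash
python3 -m jog '[[0.4,-1.2,-0.8,0,0,0],[1,-2.5,-0.8,0,0,0],[1.4,-3.5,0,0,0,0],[1.5,-3.7,0,0,0,0],[1.5,-3.7,0,0,0,0]]'
python3 -m jog '[[1.5,-3.7,0,0,0,0],[1.5,-3.7,0,0,0,0],[1.5,-3.7,0,0,0,0],[1.5,-3.5,0,0,0,0],[1.2,-2.5,0,0,0,0]]'
python3 -m jog '[[0.5,-1.3,0,0,0,-0.2],[0.2,-0.8,0,0,0,0],[0,0,0,0,0,0],[0,0,0,0,0,0],[0,0,0,0,0,0]]'
python3 -c "
from h import *
go(.518,.0955,.06,9.25)"
```

```text
time_s: 28.28
tcp_pos: [0.4703, -0.1062, 0.1486]
ee_rot: [[0.988, 0.156, -0.001], [0.156, -0.988, 0.0], [-0.0, -0.001, -1.0]]
wrist_force: [1.2, -0.0, -3.4]
gripper_width: 0.718
time_s: 28.7
tcp_pos: [0.515, 0.0755, 0.1485]
ee_rot: [[0.987, 0.159, -0.0], [0.159, -0.987, 0.0], [-0.0, -0.0, -1.0]]
wrist_force: [1.0, -1.9, -2.2]
gripper_width: 0.718
time_s: 29.12
tcp_pos: [0.518, 0.093, 0.1483]
ee_rot: [[0.987, 0.159, -0.001], [0.159, -0.987, -0.001], [-0.001, 0.0, -1.0]]
wrist_force: [-0.6, 0.6, -2.0]
gripper_width: 0.713
turn wz -0.09
t 29.12 tcp [0.518  0.093  0.1483] yaw 9.16 tilt [-0.0013 -0.0005] F [-0.6   0.59 -2.02] w 0.713 j [ 27.9  16.5 -19.4  -0.  -54.2  71.3]
shift cm now-axes [ 0.06 -0.25  8.83]
shift cm target-axes [ 0.04 -0.24  8.83]
```

```bash
python3 -m jog '[[0.05,-0.2,1.5,0,0,0],[0,0,2,0,0,0],[0,0,2.2,0,0,0],[0,0,1.8,0,0,0],[0,0,1,0,0,0]]'
python3 -m jog '[[0,0,0.4,0,0,0],[0,0,0.4,0,0,0],[0,0,0.2,0,0,0],[0,0,0,0,0,0],[0,0,0,0,0,0]]'
python3 -c "
from h import *
go(.518,.0955,.042,9.25)
c=capture('wrist');cv2.imwrite('pics/r_wrist.png',c['frame'][:,:,::-1])
c=capture('side');crop(c,200,100,360,220,5,'r_side')"
```

```text
time_s: 29.53
tcp_pos: [0.5173, 0.0944, 0.0616]
ee_rot: [[0.987, 0.158, -0.004], [0.158, -0.987, -0.001], [-0.004, 0.001, -1.0]]
wrist_force: [-0.0, 0.9, -2.4]
gripper_width: 0.716
time_s: 29.95
tcp_pos: [0.5195, 0.0967, 0.0544]
ee_rot: [[0.987, 0.161, 0.002], [0.161, -0.987, 0.001], [0.002, -0.0, -1.0]]
wrist_force: [-0.1, 0.2, -3.3]
gripper_width: 0.714
turn wz 0.0
t 29.95 tcp [0.5195 0.0967 0.0544] yaw 9.25 tilt [0.0015 0.0006] F [-0.14  0.18 -3.35] w 0.714 j [ 28.2  23.5 -25.3   0.  -41.   71.1]
shift cm now-axes [-0.17  0.09  1.24]
shift cm target-axes [-0.16  0.09  1.24]
```

View pics/r_side.png

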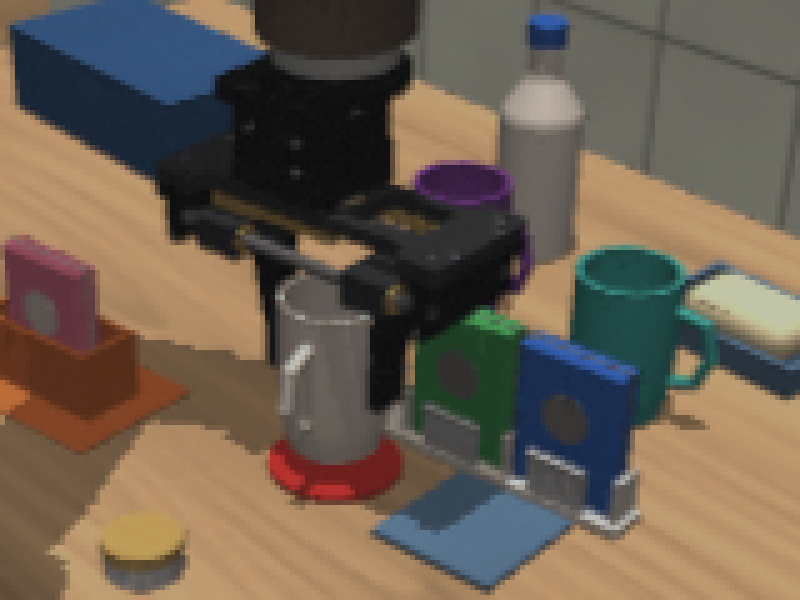

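```bash
python3 -m jog '[[-0.1,0.1,0.4,0,0,0],[0,0,0.4,0,0,0],[0,0,0.25,0,0,0],[0,0,0.15,0,0,0],[0,0,0,0,0,0]]'
python3 -m jog '[[0,0,0,0,0,0],[0,0,0,0,0,0],[0,0,0,0,0,0],[0,0,0,0,0,0],[0,0,0,0,0,0]]'
python3 -c "
from h import *
go(.518,.0955,.042,9.25)"
```

```text
time_s: 30.47
tcp_pos: [0.5178, 0.0952, 0.0416]
ee_rot: [[0.987, 0.161, -0.001], [0.161, -0.987, -0.001], [-0.001, 0.0, -1.0]]
wrist_force: [-2.1, -1.5, 0.7]
gripper_width: 0.715
time_s: 30.88
tcp_pos: [0.5179, 0.0952, 0.0416]
ee_rot: [[0.987, 0.161, -0.0], [0.161, -0.987, -0.0], [-0.0, 0.0, -1.0]]
wrist_force: [-2.6, -0.4, 2.2]
gripper_width: 0.714
turn wz -0.0
t 30.88 tcp [0.5179 0.0952 0.0416] yaw 9.25 tilt [-0.0004 -0.0002] F [-2.56 -0.44  2.24] w 0.714 j [ 28.1  24.5 -26.1   0.  -39.3  71.2]
shift cm now-axes [ 0.02 -0.02 -0.04]
shift cm target-axes [ 0.02 -0.02 -0.04]
```

Down on the coaster. Next I release, rise and check.

```bash
python3 -m jog '[[0,0,0,0,0,0],[0,0,0,0,0,0],[0,0,0,0,0,0],[0,0,0,0,0,0],[0,0,0,0,0,0]]' 7.7
python3 -m jog '[[0,0,-1,0,0,0],[0,0,-2.5,0,0,0],[0,0,-4,0,0,0],[0,0,-4,0,0,0],[0,0,-4,0,0,0]]'
python3 -c "
from h import *
go(.5457,-.2828,.195,9.25)
c=capture('wrist');cv2.imwrite('pics/s_wrist.png',c['frame'][:,:,::-1])
c=capture('side');crop(c,200,100,360,220,5,'s_side')"
```

```text
time_s: 31.3
tcp_pos: [0.5184, 0.0955, 0.0416]
ee_rot: [[0.987, 0.161, 0.001], [0.161, -0.987, 0.0], [0.001, -0.0, -1.0]]
wrist_force: [-0.1, 0.6, -0.5]
gripper_width: 0.874
time_s: 31.72
tcp_pos: [0.5178, 0.0951, 0.1991]
ee_rot: [[0.987, 0.161, 0.0], [0.161, -0.987, -0.0], [0.0, 0.0, -1.0]]
wrist_force: [1.1, 1.2, -0.4]
gripper_width: 0.889
turn wz 0.01
t 31.72 tcp [0.5178 0.0951 0.1991] yaw 9.26 tilt [ 0.0003 -0.0001] F [ 1.07  1.2  -0.37] w 0.889 j [ 28.1  13.6 -15.4   0.  -61.   71.2]
shift cm now-axes [-3.32 37.75  0.41]
shift cm target-axes [-3.32 37.75  0.41]
```

View pics/s_wrist.png

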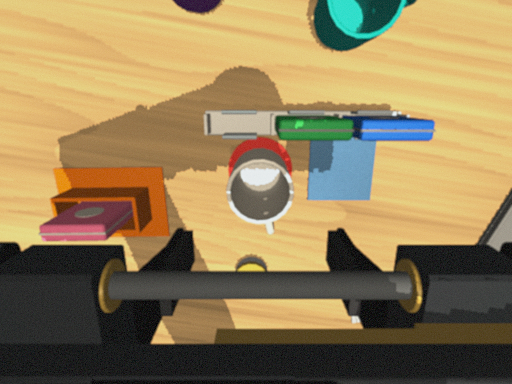

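View pics/s_side.png

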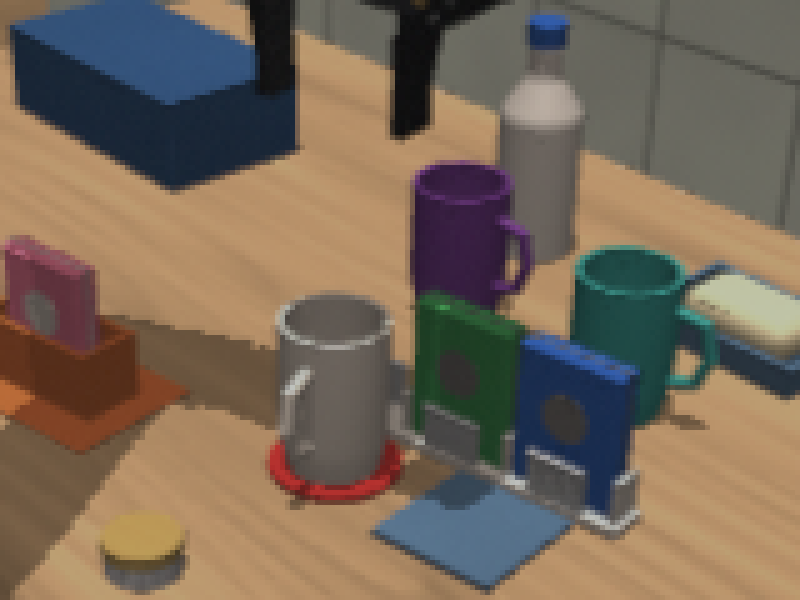

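```bash
python3 -m jog '[[-0.3,3,0,0,0,0],[-0.3,4,0,0,0,0],[-0.3,4,0,0,0,0],[-0.4,4,0,0,0,0],[-0.4,4,0,0,0,0]]' 5
python3 -m jog '[[-0.4,4,0,0,0,0],[-0.4,4,0,0,0,0],[-0.4,4,0,0,0,0],[-0.3,3.7,0,0,0,0],[-0.1,3,0,0,0,0]]'
python3 -m jog '[[0,0,1,0,0,0],[0,0,2,0,0,0],[0,0,1,0,0,0],[0,0,0,0,0,0],[0,0,0,0,0,0]]'
python3 -c "
from h import *
go(.5457,-.2828,.0846,9.25)
c=capture('wrist');crop(c,130,90,400,290,3,'t_wrist')
print(proj(c,(.5457,-.2828,.105)))"
```

```text
time_s: 32.23
tcp_pos: [0.5316, -0.0965, 0.1971]
ee_rot: [[0.987, 0.162, 0.001], [0.162, -0.987, 0.0], [0.001, 0.0, -1.0]]
wrist_force: [1.2, -0.5, 0.0]
gripper_width: 0.614
time_s: 32.65
tcp_pos: [0.5456, -0.2848, 0.1968]
ee_rot: [[0.987, 0.159, 0.0], [0.159, -0.987, -0.0], [0.0, 0.0, -1.0]]
wrist_force: [2.6, 0.1, 0.2]
gripper_width: 0.575
time_s: 33.07
tcp_pos: [0.5458, -0.2815, 0.1562]
ee_rot: [[0.987, 0.162, -0.002], [0.162, -0.987, -0.0], [-0.001, -0.0, -1.0]]
wrist_force: [-0.3, -0.2, -0.3]
gripper_width: 0.571
turn wz 0.06
t 33.07 tcp [ 0.5458 -0.2815  0.1562] yaw 9.31 tilt [-0.0015 -0.    ] F [-0.28 -0.18 -0.33] w 0.571 j [-12.2  24.   -6.5   0.  -59.6 111.5]
shift cm now-axes [-0.02  0.13  7.16]
shift cm target-axes [-0.03  0.13  7.16]
(np.float64(261.3019381018375), np.float64(213.78625800926213))
```

View pics/t_wrist.png

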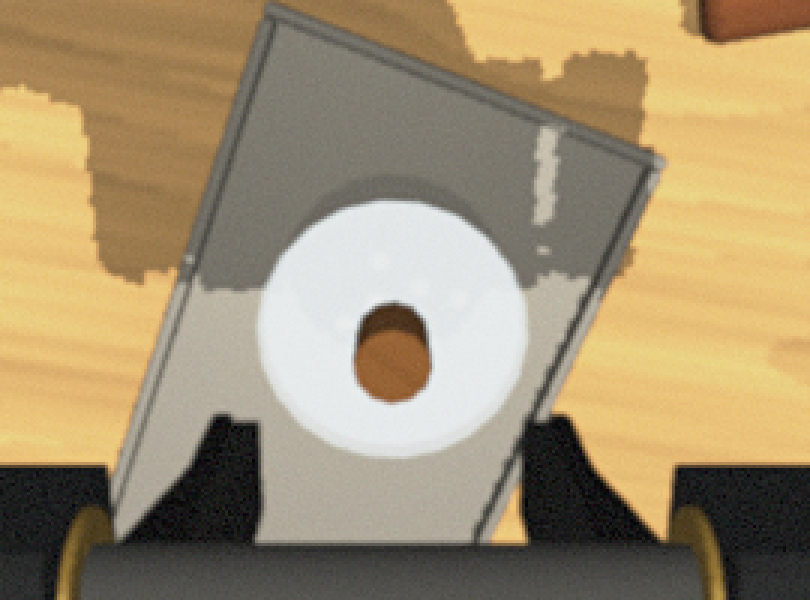

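```bash
python3 -m jog '[[0,0.1,1.5,0,0,0],[0,0,2,0,0,0],[0,0,2,0,0,0],[0,0,1,0,0,0],[0,0,0.5,0,0,0]]'
python3 -m jog '[[0,0,0,0,0,0],[0,0,0,0,0,0],[0,0,0,0,0,0],[0,0,0,0,0,0],[0,0,0,0,0,0]]'
python3 -c "
from h import *
go(.5457,-.2828,.0846,9.25)"
```

```text
time_s: 33.53
tcp_pos: [0.5461, -0.2825, 0.0859]
ee_rot: [[0.987, 0.162, -0.001], [0.162, -0.987, 0.0], [-0.001, -0.0, -1.0]]
wrist_force: [-0.6, 0.0, -0.2]
gripper_width: 0.579
time_s: 33.95
tcp_pos: [0.5468, -0.2832, 0.0875]
ee_rot: [[0.987, 0.161, 0.002], [0.161, -0.987, -0.0], [0.002, 0.001, -1.0]]
wrist_force: [0.3, -0.1, 0.5]
gripper_width: 0.578
turn wz 0.0
t 33.95 tcp [ 0.5468 -0.2832  0.0875] yaw 9.25 tilt [ 0.0017 -0.0005] F [ 0.33 -0.1   0.48] w 0.578 j [-12.3  28.1 -10.8   0.  -51.  111.6]
shift cm now-axes [-0.1  -0.06  0.29]
shift cm target-axes [-0.1  -0.06  0.29]
```

```bash
python3 -m jog '[[-0.1,0,0.25,0,0,0],[0,0,0,0,0,0],[0,0,0,0,0,0],[0,0,0,0,0,0],[0,0,0,0,0,0]]'
python3 -m jog '[[0,0,0,0,0,0],[0,0,0,0,0,0],[0,0,0,0,0,0],[0,0,0,0,0,0],[0,0,0,0,0,0]]' 0
python3 -m jog '[[0,0,0,0,0,0],[0,0,0,0,0,0],[0,0,0,0,0,0],[0,0,0,0,0,0],[0,0,0,0,0,0]]'
python3 -m jog '[[0,0,-0.5,0,0,0],[0,0,-1.5,0,0,0],[0,0,-2.5,0,0,0],[0,0,-2.5,0,0,0],[0,0,-2,0,0,0]]'
python3 -c "
from h import *
go(.5335,.0015,.175,9.25)
c=capture('side');crop(c,220,100,450,290,3,'u_side')"
```

```text
time_s: 34.37
tcp_pos: [0.5453, -0.2832, 0.084]
ee_rot: [[0.987, 0.161, -0.0], [0.161, -0.987, -0.0], [-0.0, -0.0, -1.0]]
wrist_force: [-0.2, 1.1, -0.1]
gripper_width: 0.576
time_s: 34.78
tcp_pos: [0.5453, -0.2832, 0.084]
ee_rot: [[0.987, 0.161, 0.0], [0.161, -0.987, -0.0], [0.0, 0.0, -1.0]]
wrist_force: [0.1, -0.5, -1.4]
gripper_width: 0.279
time_s: 35.2
tcp_pos: [0.5452, -0.2831, 0.084]
ee_rot: [[0.987, 0.161, -0.0], [0.161, -0.987, 0.0], [-0.0, -0.0, -1.0]]
wrist_force: [0.6, -0.1, -1.4]
gripper_width: 0.215
time_s: 35.62
tcp_pos: [0.5456, -0.2834, 0.1761]
ee_rot: [[0.987, 0.161, 0.001], [0.161, -0.987, -0.001], [0.001, 0.001, -1.0]]
wrist_force: [0.3, -0.4, -0.4]
gripper_width: 0.216
turn wz 0.01
t 35.62 tcp [ 0.5456 -0.2834  0.1761] yaw 9.26 tilt [ 0.0013 -0.0008] F [ 0.3  -0.35 -0.37] w 0.216 j [-12.4  23.   -5.    0.  -61.9 111.6]
shift cm now-axes [  3.39 -28.32   0.09]
shift cm target-axes [  3.39 -28.32   0.11]
```

View pics/u_side.png

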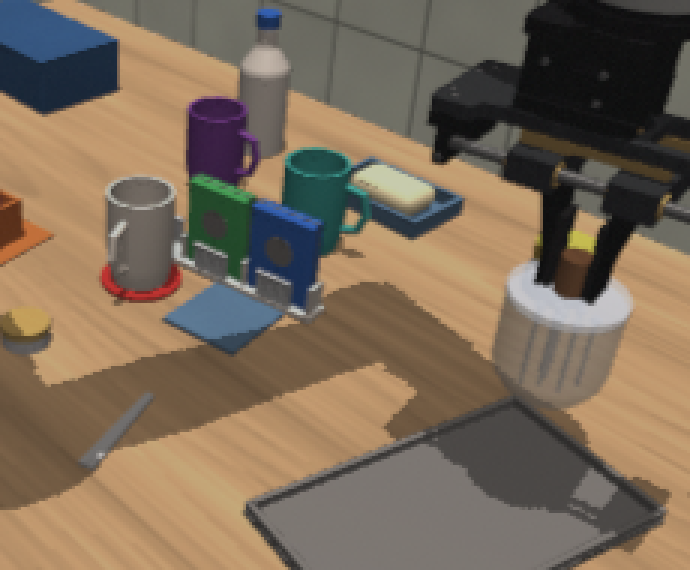

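```bash
python3 -m jog '[[0,-1,0,0,0,0],[0.3,-2,0,0,0,0],[0.4,-3,0,0,0,0],[0.4,-3.5,0,0,0,0],[0.4,-3.5,0,0,0,0]]'
python3 -m jog '[[0.4,-3.5,0,0,0,0],[0.4,-3.5,0,0,0,0],[0.4,-3.4,0,0,0,0],[0.4,-2.4,0,0,0,0],[0.2,-1.5,0,0,0,0]]'
python3 -m jog '[[0,-0.9,0,0,0,0],[0,0,0.5,0,0,0],[0,0,1,0,0,0],[0,0,1,0,0,0],[0,0,0,0,0,0]]'
python3 -m jog '[[0,0,0,0,0,0],[0,0,0,0,0,0],[0,0,0,0,0,0],[0,0,0,0,0,0],[0,0,0,0,0,0]]'
python3 -c "
from h import *
go(.5335,.0015,.0835,9.25)"
```

```text
time_s: 36.08
tcp_pos: [0.5377, -0.151, 0.1726]
ee_rot: [[0.987, 0.159, -0.003], [0.159, -0.987, 0.001], [-0.003, -0.001, -1.0]]
wrist_force: [1.3, 0.8, -1.2]
gripper_width: 0.222
time_s: 36.5
tcp_pos: [0.5326, -0.0057, 0.173]
ee_rot: [[0.987, 0.163, -0.002], [0.163, -0.987, 0.0], [-0.002, -0.001, -1.0]]
wrist_force: [0.2, -0.2, -0.9]
gripper_width: 0.222
time_s: 36.92
tcp_pos: [0.5302, -0.0009, 0.1457]
ee_rot: [[0.987, 0.159, -0.007], [0.159, -0.987, -0.001], [-0.007, -0.0, -1.0]]
wrist_force: [-1.9, -0.5, -0.9]
gripper_width: 0.221
time_s: 37.33
tcp_pos: [0.5327, 0.0003, 0.1494]
ee_rot: [[0.987, 0.16, 0.001], [0.16, -0.987, 0.0], [0.001, -0.0, -1.0]]
wrist_force: [-0.5, -0.0, -1.3]
gripper_width: 0.219
turn wz -0.02
t 37.33 tcp [5.327e-01 3.000e-04 1.494e-01] yaw 9.23 tilt [0.0008 0.0002] F [-0.51 -0.03 -1.32] w 0.219 j [ 17.5  16.9 -18.6   0.  -54.4  81.7]
shift cm now-axes [ 0.09 -0.11  6.59]
shift cm target-axes [ 0.09 -0.11  6.59]
```

```bash
python3 -m jog '[[0.05,-0.1,1,0,0,0],[0,0,1.5,0,0,0],[0,0,1.5,0,0,0],[0,0,1,0,0,0],[0,0,0.6,0,0,0]]'
python3 -m jog '[[0,0,0.3,0,0,0],[0,0,0,0,0,0],[0,0,0,0,0,0],[0,0,0,0,0,0],[0,0,0,0,0,0]]'
python3 -c "
from h import *
go(.5335,.0015,.083,9.25)
c=capture('side');crop(c,220,100,380,220,5,'v_side')"
```

```text
time_s: 37.75
tcp_pos: [0.5319, 0.0013, 0.0912]
ee_rot: [[0.987, 0.161, -0.003], [0.161, -0.987, -0.001], [-0.003, 0.0, -1.0]]
wrist_force: [-0.0, 0.3, -1.0]
gripper_width: 0.22
time_s: 38.17
tcp_pos: [0.5334, 0.0016, 0.0908]
ee_rot: [[0.987, 0.161, 0.002], [0.161, -0.987, 0.0], [0.002, -0.0, -1.0]]
wrist_force: [-0.3, 0.6, 0.6]
gripper_width: 0.225
turn wz 0.0
t 38.17 tcp [0.5334 0.0016 0.0908] yaw 9.25 tilt [0.0015 0.0004] F [-0.3   0.6   0.57] w 0.225 j [ 17.6  21.  -22.5   0.  -46.3  81.6]
shift cm now-axes [0.01 0.01 0.78]
shift cm target-axes [0.01 0.01 0.78]
```

View pics/v_side.png

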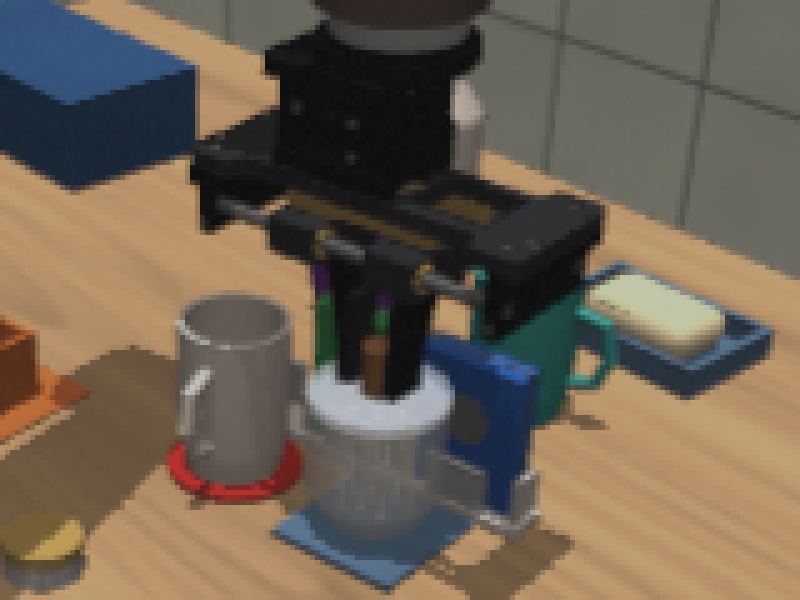

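```bash
python3 -m jog '[[0,0,0.3,0,0,0],[0,0,0.25,0,0,0],[0,0,0.2,0,0,0],[0,0,0,0,0,0],[0,0,0,0,0,0]]'
python3 -m jog '[[0,0,0,0,0,0],[0,0,0,0,0,0],[0,0,0,0,0,0],[0,0,0,0,0,0],[0,0,0,0,0,0]]'
python3 -c "
from h import *
go(.5335,.0015,.083,9.25)"
```

```text
time_s: 38.63
tcp_pos: [0.5333, 0.0016, 0.0829]
ee_rot: [[0.987, 0.161, 0.001], [0.161, -0.987, 0.0], [0.001, 0.0, -1.0]]
wrist_force: [-0.2, 0.6, 2.3]
gripper_width: 0.221
time_s: 39.05
tcp_pos: [0.5333, 0.0016, 0.0829]
ee_rot: [[0.987, 0.161, 0.001], [0.161, -0.987, 0.0], [0.001, 0.0, -1.0]]
wrist_force: [0.8, 0.8, 2.7]
gripper_width: 0.221
turn wz 0.01
t 39.05 tcp [0.5333 0.0016 0.0829] yaw 9.26 tilt [0.001  0.0001] F [0.78 0.76 2.68] w 0.221 j [ 17.6  21.6 -23.    0.  -45.3  81.6]
shift cm now-axes [ 0.02  0.02 -0.01]
shift cm target-axes [ 0.02  0.02 -0.01]
```

```bash
python3 -m jog '[[0,0,0,0,0,0],[0,0,0,0,0,0],[0,0,0,0,0,0],[0,0,0,0,0,0],[0,0,0,0,0,0]]' 4.5
python3 -m jog '[[0,0,-1,0,0,0],[0,0,-2.5,0,0,0],[0,0,-4,0,0,0],[0,0,-4,0,0,0],[0,0,-4,0,0,0]]'
python3 -m jog '[[-2,-3,0,0,0,0],[-3,-3,0,0,0,0],[-3,-3,0,0,0,0],[-3,-3,0,0,0,0],[-2,-3,0,0,0,0]]'
python3 -m jog '[[0,-3,0,0,0,0],[0,-3.5,0,0,0,0],[0,-3.5,0,0,0,0],[0,-3.5,0,0,0,0],[0,-3,0,0,0,0]]'
python3 -c "
from h import *
go(.5335,.0015,.083,9.25)
c=capture('top');np.savez('pics/top2.npz',**c);crop(c,130,100,290,205,5,'w_top')
c=capture('side');np.savez('pics/side2.npz',**c);crop(c,180,110,340,220,5,'w_side')"
```

```text
time_s: 39.47
tcp_pos: [0.5325, 0.0014, 0.0822]
ee_rot: [[0.987, 0.161, -0.001], [0.161, -0.987, -0.0], [-0.001, 0.0, -1.0]]
wrist_force: [0.2, -0.1, 0.1]
gripper_width: 0.484
time_s: 39.88
tcp_pos: [0.5323, 0.0013, 0.24]
ee_rot: [[0.987, 0.161, -0.0], [0.161, -0.987, -0.0], [-0.0, 0.0, -1.0]]
wrist_force: [2.2, 0.9, 0.6]
gripper_width: 0.514
time_s: 40.3
tcp_pos: [0.3797, 0.1271, 0.2383]
ee_rot: [[0.987, 0.16, 0.0], [0.16, -0.987, 0.001], [0.0, -0.001, -1.0]]
wrist_force: [0.4, 1.5, -0.1]
gripper_width: 0.515
time_s: 40.72
tcp_pos: [0.355, 0.2921, 0.2386]
ee_rot: [[0.987, 0.162, 0.001], [0.162, -0.987, 0.001], [0.001, -0.001, -1.0]]
wrist_force: [-0.3, -0.8, 0.6]
gripper_width: 0.519
turn wz 0.07
t 40.72 tcp [0.355  0.2921 0.2386] yaw 9.32 tilt [0.001  0.0014] F [-0.31 -0.8   0.55] w 0.519 j [ 59.8   4.9 -20.1   0.  -64.9  39.5]
shift cm now-axes [12.89 31.59 15.54]
shift cm target-axes [12.94 31.55 15.56]
```

View pics/w_top.png

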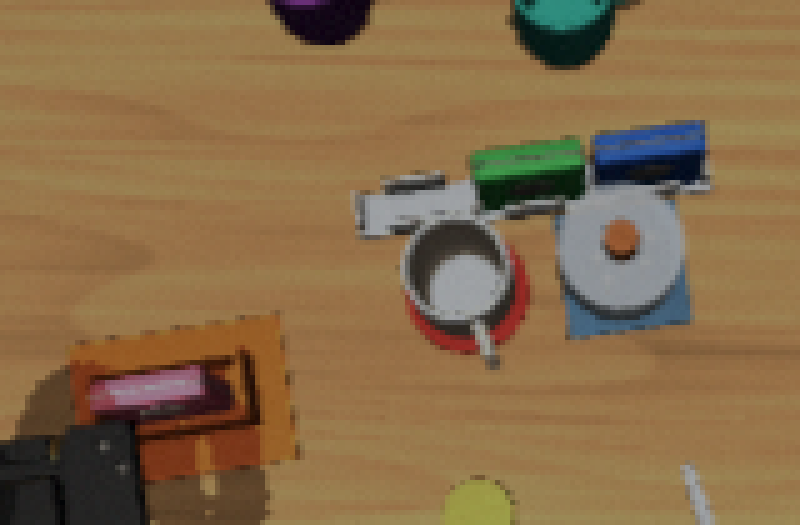

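View pics/w_side.png

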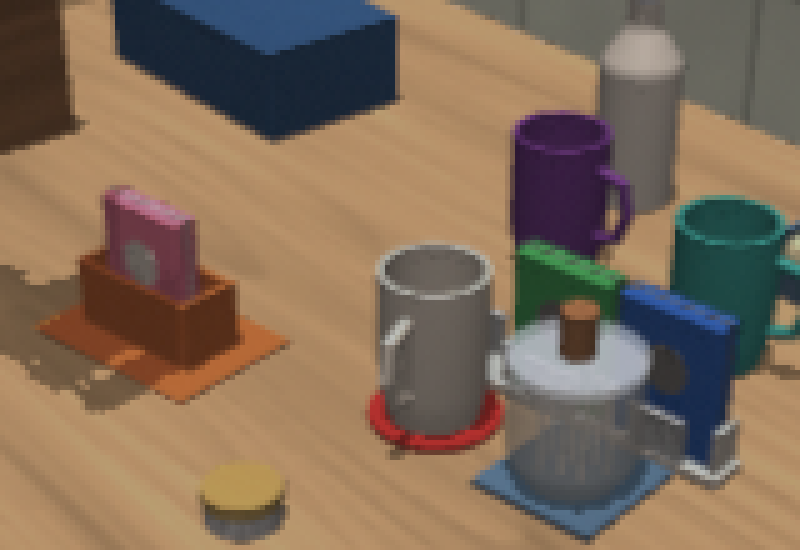

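```bash
python3 - <<'E' | sed -n '/=====/,$p'
from m2 import *
print('=====')
T=dict(np.load('pics/top2.npz'))
m=mask(T,(5,110,50),(18,255,255),(244,140,264,158));M=cv2.moments(big(m));u,v=M['m10']/M['m00'],M['m01']/M['m00'];print('knob',onz(T,u,v,.104)[:2])
for n,lo,hi,box in [('green',(40,50,75),(75,255,255),(222,122,250,145)),('blue',(100,90,90),(125,255,255),(246,120,275,140)),('pink',(140,15,90),(179,255,255),(140,165,180,190))]:
    m=mask(T,lo,hi,box);m=cv2.morphologyEx(m,cv2.MORPH_CLOSE,k);show(n,rect(T,big(m),.093 if n!='pink' else .089))
print('mug rim',onz(T,130+458/5,100+275/5,.094)[:2])
E
```

```text
=====
knob [0.5331 0.0038]
green [0.5793 0.0579] [0.0169 0.0629] 8.8
blue [ 0.5903 -0.0117] [0.0161 0.0611] 8.8
pink [0.4445 0.2672] [0.019 0.062] 10.6
mug rim [0.5112 0.0932]
```

Run:
```python
from h import *
S=dict(np.load('pics/side2.npz'));print('mug rim side',onz(S,180+434/5,110+271/5,.094)[:2], 'coaster .518 .0955')
T=dict(np.load('pics/top2.npz'))
crop(T,200,135,245,178,14,'x_top')
```

```text
mug rim side [0.51523659 0.09203611] coaster .518 .0955
```

View pics/x_top.png

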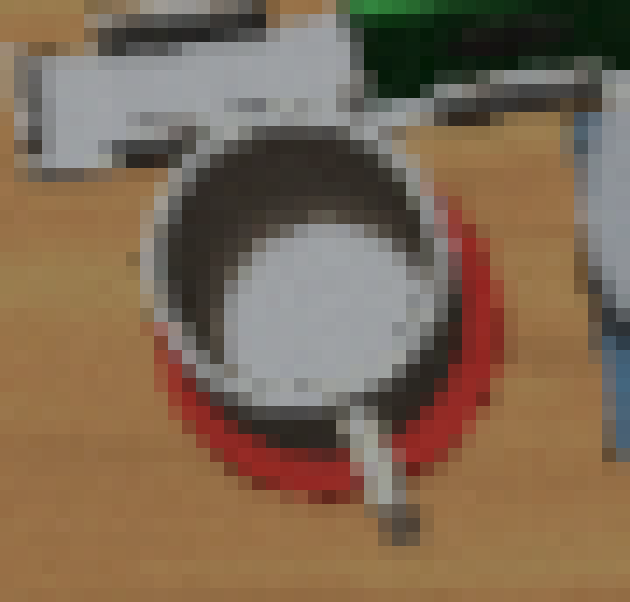

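```bash
python3 -c "
from station import *
print(finish_job())"
```

```text
the job is handed in; nothing more can be done
None
```

The job is finished and handed in at about 41 s. No verdict was reported.

**What I did:** I moved the pot, then the mug, into the side tray. I then lifted the pink case straight up out of the rail and stood it in the orange pocket. Last, I put the mug back on the red coaster and the pot back on the blue one.

**Last checks:** I took these from the final top and side pictures, with the gripper open and well clear.

| Part | Result |
|---|---|
| Mug | upright, about 4 mm from the centre of the red coaster |
| Pot knob | about 2 mm from the centre of the blue coaster |
| Pink case | upright in the pocket, within about 3 mm of its centre |
| Green and blue cases | not measurably moved |

**Disagreements:** My first top-view reading put the mug about 7 mm off the coaster centre. The side view gave about 4 mm, and an enlarged top view agreed with it to within about 1 mm. All of these are under the 13 mm limit.

The pot was let go about 4 mm above the tray floor and dropped onto it, but stayed upright.

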